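Set washed cups to dry and start the drying plate

TASK

The washed cups are draining mouth-down on the rubber mat: turn every one of them over and stand it mouth-up on the metal top of the drying plate, wholly on the plate. Then put the flat steel lever tool into the notch under the front edge of the control cover, lever the cover up with it, press the start button underneath fully down, and shut the cover again. Finish with the lever tool lying on the bench, off the dryer and its cover, and leave the two sample pots where they are.

Things in the scene. Friction and masses are not known exactly. Their poses are not given: they have to be found in the camera images.
- cup0_mid (a point): centre of an aluminium cup, half-way up on its axis, 40 mm from either end; z points from the mouth to the closed foot (straight up at the start, straight down once the cup is mouth-up); x and y are square to the main flats; None if this cup is absent (two or three are there)
- cup1_mid (a point): centre of an aluminium cup, half-way up on its axis, 40 mm from either end; z points from the mouth to the closed foot (straight up at the start, straight down once the cup is mouth-up); x and y are square to the main flats; None if this cup is absent (two or three are there)
- cup2_mid (a point): centre of an aluminium cup, half-way up on its axis, 40 mm from either end; z points from the mouth to the closed foot (straight up at the start, straight down once the cup is mouth-up); x and y are square to the main flats; None if this cup is absent (two or three are there)
- mat: black rubber draining mat, 300 x 300 x 7 mm, fixed to the bench; origin at the centre of its underside; the cups start on it, about 150 mm or more apart
- plate_top (a point): centre of the flat metal top of the drying plate (180 mm along its x by 330 mm along its y, top 36 mm above the bench); x points away from the robot, y to the robot's left, z up; the dryer is fixed
- notch (a point): mouth centre, in the plane of the front wall, of the pry notch in the control box at the right-hand end of the drying plate. The notch is 46 mm wide and 10 mm high (5 mm above and below this point; the shut cover's underside is its roof) and passes through the 12 mm wall into the hollow box; axes as plate_top, so x points into the notch
- cover_hinge (a point): middle of the cover's hinge line, which runs along y; fixed, level with the underside of the shut cover (66 mm above the bench), 125 mm straight behind the notch mouth; axes as plate_top
- cover (a joint): opening angle of the cover, a 125 x 130 x 6 mm plastic plate (100 g) that lies flush on the control box: 0 shut, 1.57 upright, stop at 1.9 rad; its front edge swings up and away from the robot. A stiff hinge (friction 0.11 N m) keeps it at any angle
- cover_edge (a point): middle of the cover's front edge, half-way through its thickness (moves with the cover; 125 mm from the hinge line)
- start_top (a point): top centre of the start button, a round 30 mm plunger pointing up in the well under the cover; the well measures 108 mm (x) by 114 mm (y) and its walls end 66 mm above the bench; axes as plate_top
- start (a joint): how far the start button is pressed: 0 out, 0.006 m fully down (about 4 N); it springs back
- blade_mid (a point): point in the black handle of the lever tool, 60 mm from its rear end and half-way up, at which to grip it: the handle is 100 mm long, 16 mm wide, 20 mm high; a steel blade 24 mm wide and 3 mm thick sticks 75 mm out of its front end, half-way up. x runs along the tool towards the blade, z up as it lies. 90 g
- blade_tip (a point): middle of the end of the blade, half-way through its thickness, 115 mm in front of blade_mid; axes as blade_mid
- sample_pot_0: clear pot with a blue lid, 51 mm wide, 59 mm high, loose, to be left alone; origin at the centre of its underside
- sample_pot_1: clear pot with a white lid, 51 mm wide, 59 mm high, loose, to be left alone; origin at the centre of its underside
- cup0: the same cup: a tumbler of square section with cut-off corners, 56 mm across opposite main flats (each 36 mm wide), 65 mm across the corners, 80 mm high, straight sides, 4 mm wall, about 120 g; it lies steadily on a main flat; origin at the centre of its mouth, axes as its _mid point
- cup1: the same cup: a tumbler of square section with cut-off corners, 56 mm across opposite main flats (each 36 mm wide), 65 mm across the corners, 80 mm high, straight sides, 4 mm wall, about 120 g; it lies steadily on a main flat; origin at the centre of its mouth, axes as its _mid point
- cup2: the same cup: a tumbler of square section with cut-off corners, 56 mm across opposite main flats (each 36 mm wide), 65 mm across the corners, 80 mm high, straight sides, 4 mm wall, about 120 g; it lies steadily on a main flat; origin at the centre of its mouth, axes as its _mid point
- blade: the lever tool; origin on its underside where the blade leaves the handle (40 mm in front of blade_mid, 10 mm lower), axes as blade_mid
- dryer: drying plate with its control box; origin under the centre of the plate, at bench height, axes as plate_top; the control box is 130 mm deep (x), 130 mm wide (y), its walls 66 mm high

How it is judged:
On the way, in this order (a step that is already met when the one before it is completed fails the run):
1. every cup stands mouth-up on the drying plate, released (angle between each of cup0_mid, cup1_mid, cup2_mid's own z axis and vertical above 3 rad and x of cup0_mid in the frame of plate_top between -0.066 and 0.066 m and y of cup0_mid in the frame of plate_top between -0.141 and 0.141 m and z of cup0_mid in the frame of plate_top between 0.034 and 0.046 m and x of cup1_mid in the frame of plate_top between -0.066 and 0.066 m and y of cup1_mid in the frame of plate_top between -0.141 and 0.141 m and z of cup1_mid in the frame of plate_top between 0.034 and 0.046 m and x of cup2_mid in the frame of plate_top between -0.066 and 0.066 m and y of cup2_mid in the frame of plate_top between -0.141 and 0.141 m and z of cup2_mid in the frame of plate_top between 0.034 and 0.046 m and contact force between each of cup0, cup1, cup2 and the fingers below 0.05 N), for 0.2 s.
2. the cover is levered up by at least 0.2 rad with the blade bearing on it and no finger touching it (value of joint cover above 0.2 rad and contact force between blade and cover above 0.2 N and contact force between the fingers and cover below 0.05 N), for 0.05 s.
3. the start button is pressed fully down (at least 4.5 of its 6 mm) (value of joint start above 0.0045 m), for 0.05 s.
At the end, for the whole second after the job is handed in: every cup that is there stands mouth-up (within 8 degrees) and still with its whole foot on the metal top (centre within 66 mm of the plate's centre along x and 141 mm along y); the cover is shut (under 0.08 rad); the lever tool lies still on the bench, not touching the dryer (angle between each of cup0_mid, cup1_mid, cup2_mid's own z axis and vertical above 3 rad and x of cup0_mid in the frame of plate_top between -0.066 and 0.066 m and y of cup0_mid in the frame of plate_top between -0.141 and 0.141 m and z of cup0_mid in the frame of plate_top between 0.034 and 0.046 m and x of cup1_mid in the frame of plate_top between -0.066 and 0.066 m and y of cup1_mid in the frame of plate_top between -0.141 and 0.141 m and z of cup1_mid in the frame of plate_top between 0.034 and 0.046 m and x of cup2_mid in the frame of plate_top between -0.066 and 0.066 m and y of cup2_mid in the frame of plate_top between -0.141 and 0.141 m and z of cup2_mid in the frame of plate_top between 0.034 and 0.046 m and value of joint cover below 0.08 rad and height (world z) of blade_mid below 0.025 m and height (world z) of blade_tip below 0.03 m and contact force between blade and dryer below 0.05 N and linear speed of each of cup0, cup1, cup2, blade below 0.02 m/s).
It fails at once if a sample pot is moved by more than 5 cm (distance of any of sample_pot_0, sample_pot_1 from where it was at the start of the episode above 0.05 m).
Of cup0, cup1, cup2 only 2 to 3 are there at a start; the rules pass over those that are not, and their reading is None.
At some moment in a run one of cup0, cup1, cup2, blade may be knocked a few centimetres aside while the robot is not near it.
It also fails if it takes over 210 s, if anything falls off the work surface, if the arm or the gripper's body presses on something with over 40 N, if the wrist force passes 120 N, or if a joint passes its speed limit or range.

ROBOT

A 7-joint arm with a two-finger parallel gripper is mounted at the origin on a cart in front of the work surface, level with it; the furniture and walls round the work are solid. World frame = base frame: x ahead of the robot, y to its left, z up, the work surface at z = 0. Lengths are in m, angles in rad, forces in N, time in s.
With the tool pointing down it reaches from about 0.35 to 0.9 m from the base axis. Payload 19.9 kg.
Tool frame: the origin (TCP) lies midway between the tips of the shut fingers; the grasp point (between the pads) lies 19 mm behind it; z points along the fingers, y is the line along which they close (so a half turn about z gives the same grasp; the last joint's range is limited). The gripper opens to 94 mm and grips with 3 to 60 N. Pads are 16 mm wide; open, the fingers measure 119 mm over their backs; the gripper's body (75 mm by 177 mm) begins 78 mm behind the grasp point.
Start: joints at [-1.155, 0.417, -0.01, 1.614, 0.005, 1.111, -0.053], TCP at [0.276, 0.561, 0.205] pointing down, gripper open.
Joint ranges: [-2.81, 2.81], [-0.39, 2.02], [-1.27, 1.25], [0.06, 2.57], [-1.19, 4.33], [0.19, 2], [-2.82, 2.82]. Speed limits (rad/s): [1.89, 1.89, 2.39, 2.39, 3.01, 3.01, 3.01].

INTERFACE

Orientations are given as a rotation vector (axis times angle).
In Python, from rig import robot gives the robot as it stands.
- The arm moves only by the tool send_rows, never from a script. Its argument "plan" is a list of rows, each a list of 7 numbers: the turn, a rotation vector about the tool's x, y, z in degrees, then the shift along the tool's x, y, z in cm, then the opening, from -1 (shut) to 1 (fully open), so that 0 is half open. A call has 1 to 12 rows; each row shifts and turns the commanded pose from where the row before left it, along the tool's axes as they then stand; what a row does not reach is not made up. A row lasts 1/10 s, in which the tool goes at most 50 mm and 8.59 degrees, less where a joint would pass 70% of its speed; a pose out of reach is approached as far as the arm can. A call is refused whole if a number of a shift passes 5 or a number of a turn 8.59, either way. A call with a gripper value outside its range is refused whole. The fingers move at their own pace and stop on an object; "newtons" is the grip in N (left out, the last holds). Time passes only in rows, so rows that do not move let the fingers close. It gives the time, the measured TCP pose, the force, the opening and the grip force at its end, in the units of the state.
- robot.observe(): the state, without advancing time (a new reading comes with each control period).
- robot.get_image(name): name is "scene" or "side" or "wrist"; returns the picture (400x640x3 uint8, red, green, blue); there is no depth.
- robot.camera_params(name): a dict with "intrinsics" (3x3 intrinsics, pixels), "k1" (the pictures are not rectified: a ray, as slopes to the right and down, at radius r is drawn at 1 + k1 r^2 times it, then the intrinsics apply), "eye" and "orientation" of the camera in the world; the wrist camera has in their place "tool_from_camera" (4x4, takes a point from camera to tool coordinates, whose origin is the TCP and whose axes are the flange's). Camera axes: x right, y down, z forward; pixel columns grow to the right and rows downward; lengths in m; the calibration is good to about 2 mm. A picture is of the moment at which its call begins: read the wrist's pose just before it. camera_params takes no time and is no camera call.
- robot.close_job(): hands the job in; it is judged then, once.
Trained networks look in the newest picture that a camera, given by its name, has taken for a name from the list of things; names that differ only in an ending like _2 or _b are one class to them, and where a whole thing is asked for, a point or a joint stands for the part that bears it (a point fixed in the world has none). Each returns a list of dicts, best first, with "score" (0 to 1); they miss things now and then, are a little off and sometimes report something else, mostly with a low value. They report only what shows in the picture. A call takes as long as a camera call.
- robot.search_frame(query, camera): "at" ([x, y, z] in m, in world coordinates, good to about 4 mm: the middle of the surface that is visible of it).
- robot.pinpoint(query, camera): "at" ([x, y, z] in m, in world coordinates, good to about 4 mm: a listed point, or the origin of a listed thing).
The state is a dict: "clock": time; "joint_positions": joint angles; "joint_vel": joint speeds; "joint_torque": joint torques, N m; "tool_pos": TCP position; "tcp_rot": TCP orientation; "contact_force": force on the tool from outside, world axes, zero at the start; "wrist_torque": the same for the moment, N m; "grip_width": finger opening in m; "gripper_force": force on a finger pad.
Only numpy, scipy, OpenCV 4.12 (cv2) and the standard library are available. Lean on these libraries where they do the work, as an engineer would, in place of code of your own. Each camera call takes 0.05 s, during which the arm holds its last target. There are 200 camera calls.

## Working session

There is one attempt and no reset: what is moved stays moved. The work goes in short steps, Python scripts to look and compute and a tool call to move; the robot and the scene stay as the last step left them, time stands still between calls to the robot, and variables do not carry over. Pictures are saved under pics/ and viewed, at most 19 in all, crops included, and the job is handed in when it is done.

Besides the shell and the picture viewer there is one more tool, called after ">>>" as name(argument=value, ...) on one line, values as JSON. send_rows: Moves the arm, as the interface text tells. Its arguments: {"type":"object","properties":{"plan":{"type":"array"},"newtons":{"type":"number"}},"required":["plan"]}

```bash
ls; mkdir -p pics
python3 - <<'E'
from rig import robot
import cv2
s=robot.observe(); print({k:s[k] for k in ('clock','tool_pos','tcp_rot','grip_width','joint_positions')})
for c in ('scene','side'):
    cv2.imwrite(f'pics/{c}0.png',robot.get_image(c)[:,:,::-1])
    for q in ('cup0_mid','plate_top','notch','start_top','blade_mid','blade_tip','sample_pot_0','sample_pot_1','mat','cover_edge','cover_hinge'):
        print(c,q,[(round(d['score'],2),[round(float(v),3) for v in d['at']]) for d in robot.pinpoint(q,c)][:5])
E
```

```text
pics
{'clock': 0.0, 'tool_pos': array([0.27607793, 0.56027673, 0.20481442]), 'tcp_rot': array([-7.12783796e-01, -3.05946194e+00,  1.97633869e-03]), 'grip_width': 0.09383123669003718, 'joint_positions': array([-1.15448335,  0.4179791 , -0.01030634,  1.61419242,  0.0047021 ,
        1.11071835, -0.05298699])}
scene cup0_mid [(0.68, [0.391, -0.342, 0.049])]
scene plate_top [(0.69, [0.58, 0.199, 0.034])]
scene notch [(0.66, [0.393, -0.341, 0.009])]
scene start_top []
scene blade_mid []
scene blade_tip [(0.61, [0.393, 0.316, 0.012])]
scene sample_pot_0 [(0.72, [0.728, -0.195, 0.001]), (0.57, [0.621, 0.496, 0.005])]
scene sample_pot_1 [(0.72, [0.728, -0.195, 0.001]), (0.57, [0.621, 0.496, 0.005])]
scene mat [(0.66, [0.479, -0.335, 0.001])]
scene cover_edge []
scene cover_hinge [(0.68, [0.625, -0.027, 0.067]), (0.57, [0.388, 0.194, 0.006])]
side cup0_mid [(0.83, [0.396, -0.345, 0.045])]
side plate_top [(0.65, [0.505, -0.036, 0.071]), (0.61, [0.577, 0.199, 0.034]), (0.15, [0.626, 0.497, 0.001])]
side notch [(0.83, [0.502, -0.035, 0.062])]
side start_top []
side blade_mid [(0.73, [0.385, 0.198, 0.012])]
side blade_tip [(0.53, [0.394, 0.31, 0.012])]
side sample_pot_0 [(0.67, [0.728, -0.203, -0.002]), (0.64, [0.628, 0.495, -0.002])]
side sample_pot_1 [(0.67, [0.728, -0.203, -0.002]), (0.64, [0.628, 0.495, -0.002])]
side mat [(0.78, [0.479, -0.335, 0.001]), (0.26, [0.627, 0.498, 0.002])]
side cover_edge [(0.67, [0.392, 0.308, 0.014]), (0.57, [0.504, -0.038, 0.07])]
side cover_hinge [(0.77, [0.631, -0.027, 0.067])]
```

View pics/scene0.png

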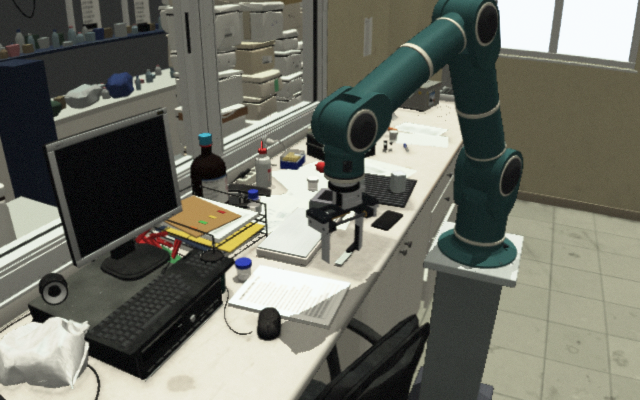

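View pics/side0.png

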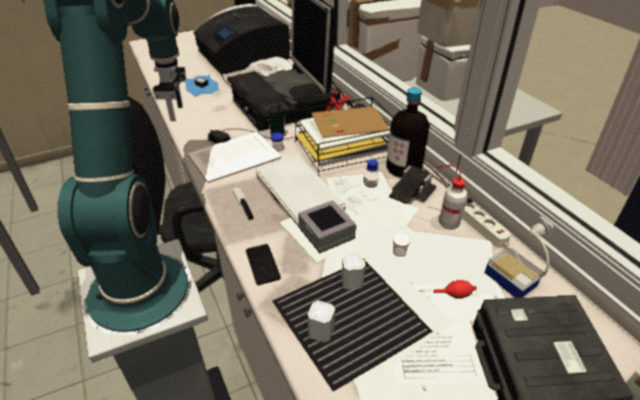

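Side view: two cups on the mat, at about (321,320) and (353,270). The dryer is at (300,195) with the control box at (327,225), the lever is at (245,203) with the blade pointing to +y, and the pots are at (277,140) and (401,245).

```bash
cat > h.py <<'E'
from rig import robot
import numpy as np, cv2
from scipy.spatial.transform import Rotation as R
np.set_printoptions(precision=3,suppress=True)
def tool(yaw,pitch=0):
    """tool down; tool y axis horizontal, tool x at azimuth yaw(deg) when pitch=0.
    pitch>0 tilts fingertips towards azimuth yaw."""
    return R.from_euler('z',yaw,degrees=True)*R.from_euler('y',-pitch,degrees=True)*R.from_euler('x',180,degrees=True)
def st():
    s=robot.observe(); return s,np.array(s['tool_pos']),R.from_rotvec(s['tcp_rot'])
def go(pos=None,rot=None):
    s,p,r=st(); 
    if pos is None: pos=p
    if rot is None: rot=r
    d=np.array(pos)-p
    print('t',round(s['clock'],2),'p',p,'turn',(r.inv()*rot).as_rotvec(degrees=True).round(1),'shift cm before turn',(r.inv().apply(d)*100).round(2),'after',(rot.inv().apply(d)*100).round(2))
def cam(name):
    """returns intrinsics,k1,eye,R(world<-cam) now"""
    c=robot.camera_params(name); K=np.array(c['intrinsics']); k=c['k1']
    if name=='wrist':
        s,p,r=st(); T=np.array(c['tool_from_camera']); return K,k,p+r.apply(T[:3,3]),r.as_matrix()@T[:3,:3]
    o=np.array(c['orientation']); return K,k,np.array(c['eye']),(o if o.shape==(3,3) else R.from_rotvec(o).as_matrix())
def pix2w(C,uv,z):
    K,k,e,Rm=C; q=cv2.undistortPoints(np.array([[uv]],float),K,np.array([k,0,0,0,0.]))[0,0]
    d=Rm@np.array([q[0],q[1],1]); return e+d*(z-e[2])/d[2]
def w2pix(C,P):
    K,k,e,Rm=C; rv=cv2.Rodrigues(Rm.T)[0]
    return cv2.projectPoints(np.array(P,float).reshape(-1,3),rv,-Rm.T@e,K,np.array([k,0,0,0,0.]))[0][:,0]
def pin(q,c,n=4):
    L=[(round(d['score'],2),np.array(d['at']).round(3).tolist()) for d in robot.pinpoint(q,c)][:n]; print(c,q,L); return L
def snap(c,f): 
    im=robot.get_image(c)[:,:,::-1].copy(); cv2.imwrite('pics/'+f,im); return im
E
python3 - <<'E'
from h import *
print(robot.camera_params('wrist'))
C=cam('side')
print(pix2w(C,(321,308),.087),pix2w(C,(353,260),.087))
for u in [(275,300),(360,262),(430,328),(335,382)]: print(pix2w(C,u,.007))
for u in [(313,232),(298,223),(330,203),(355,222),(257,167),(278,158)]:print(u,pix2w(C,u,.066))
s,p,r=st(); print(r.as_matrix())
go([p[0],p[1],.40]); go([.40,-.27,.40],tool(0)); go([.40,-.27,.40],tool(180))
E
```

```text
{'intrinsics': array([[323.33 ,   0.   , 318.868],
       [  0.   , 323.33 , 202.39 ],
       [  0.   ,   0.   ,   1.   ]]), 'k1': -0.0031949390357781, 'tool_from_camera': array([[ 0.   , -0.971, -0.237,  0.069],
       [ 1.   ,  0.   , -0.001, -0.001],
       [ 0.001, -0.237,  0.971, -0.18 ],
       [ 0.   ,  0.   ,  0.   ,  1.   ]])}
[ 0.396 -0.337  0.087] [ 0.543 -0.235  0.087]
[ 0.326 -0.205  0.007]
[ 0.598 -0.186  0.007]
[ 0.641 -0.462  0.007]
[ 0.358 -0.483  0.007]
(313, 232) [ 0.505 -0.069  0.066]
(298, 223) [ 0.483 -0.014  0.066]
(330, 203) [0.611 0.027 0.066]
(355, 222) [ 0.636 -0.086  0.066]
(257, 167) [0.476 0.315 0.066]
(278, 158) [0.563 0.334 0.066]
[[-0.897  0.442  0.   ]
 [ 0.442  0.897 -0.   ]
 [-0.    -0.    -1.   ]]
t 1.2 p [0.276 0.561 0.205] turn [0. 0. 0.] shift cm before turn [ -0.    -0.   -19.46] after [ -0.    -0.   -19.46]
t 1.2 p [0.276 0.561 0.205] turn [  0.    0.  153.8] shift cm before turn [-47.82 -69.04 -19.45] after [ 12.38  83.06 -19.46]
t 1.2 p [0.276 0.561 0.205] turn [ -0.    0.  -26.2] shift cm before turn [-47.82 -69.04 -19.45] after [-12.38 -83.06 -19.46]
```

>>> send_rows(plan=[[0,0,8.55,0,0,-2.2,1],[0,0,8.55,0,0,-2.2,1],[0,0,8.55,0,0,-2.2,1],[0,0,8.55,0,0,-2.2,1],[0,0,8.55,0,0,-2.2,1],[0,0,8.55,0,0,-2.2,1],[0,0,8.55,0,0,-2.2,1],[0,0,8.55,0,0,-2.2,1],[0,0,8.55,0,0,-2,1]])

```text
clock: 2.1
tool_pos: [0.2762, 0.5606, 0.4026]
tcp_rot: [-2.467, -1.944, -0.001]
contact_force: [0.3, 0.1, -0.5]
grip_width: 0.0939
gripper_force: 0.0
```

>>> send_rows(plan=[[0,0,0,-4.6,1.82,0,1],[0,0,0,-4.6,1.82,0,1],[0,0,0,-4.6,1.82,0,1],[0,0,0,-4.6,1.82,0,1],[0,0,0,-4.6,1.82,0,1],[0,0,0,-4.6,1.82,0,1],[0,0,0,-4.6,1.82,0,1],[0,0,0,-4.6,1.82,0,1],[0,0,0,-4.6,1.82,0,1]])

```text
clock: 3.0
tool_pos: [0.3412, 0.1181, 0.4015]
tcp_rot: [-2.461, -1.952, -0.001]
contact_force: [0.8, 0.0, -0.3]
grip_width: 0.0942
gripper_force: 0.0
```

>>> send_rows(plan=[[0,0,0,-4.6,1.82,0,1],[0,0,0,-4.6,1.82,0,1],[0,0,0,-4.6,1.82,0,1],[0,0,0,-4.6,1.82,0,1],[0,0,0,-4.6,1.82,0,1],[0,0,0,-4.6,1.82,0,1],[0,0,0,-4.6,1.82,0,1],[0,0,0,-4.6,1.82,0,1]])

```text
clock: 3.8
tool_pos: [0.3936, -0.2426, 0.4045]
tcp_rot: [-2.455, -1.951, -0.008]
contact_force: [-0.8, 1.9, 1.4]
grip_width: 0.0939
gripper_force: 0.0
```

>>> send_rows(plan=[[0,0,8.55,0,0,0,1],[0,0,8.55,0,0,0,1],[0,0,8.55,0,0,0,1],[0,0,8.55,0,0,0,1],[0,0,8.55,0,0,0,1],[0,0,8.55,0,0,0,1],[0,0,8.55,0,0,0,1],[0,0,8.55,0,0,0,1],[0,0,8.55,0,0,0,1],[0,0,0,0,0,0,1]])

```text
clock: 4.8
tool_pos: [0.3931, -0.2408, 0.4036]
tcp_rot: [-3.137, 0.009, 0.007]
contact_force: [0.0, -0.6, 1.0]
grip_width: 0.094
gripper_force: 0.0
```

Run:
```python
from h import *
s,p,r=st();print(s['joint_positions']);go([.40,-.27,.40],tool(0))
snap('wrist','w1.png')
for q in ('cup0_mid','notch','mat','cover_hinge','cover_edge','sample_pot_0'): pin(q,'wrist')
```

```text
[-0.62  -0.079  1.054  1.719  0.067  1.468 -1.151]
t 4.8 p [ 0.393 -0.241  0.404] turn [-0.3  0.3 -0.3] shift cm before turn [0.71 2.92 0.34] after [0.69 2.92 0.36]
wrist cup0_mid [(0.55, [0.391, -0.344, 0.05]), (0.33, [0.385, 0.197, 0.007])]
wrist notch [(0.67, [0.5, -0.036, 0.065]), (0.34, [0.393, -0.342, 0.006])]
wrist mat [(0.87, [0.48, -0.336, 0.005])]
wrist cover_hinge [(0.69, [0.625, -0.03, 0.067])]
wrist cover_edge [(0.83, [0.504, -0.034, 0.072])]
wrist sample_pot_0 []
```

View pics/w1.png

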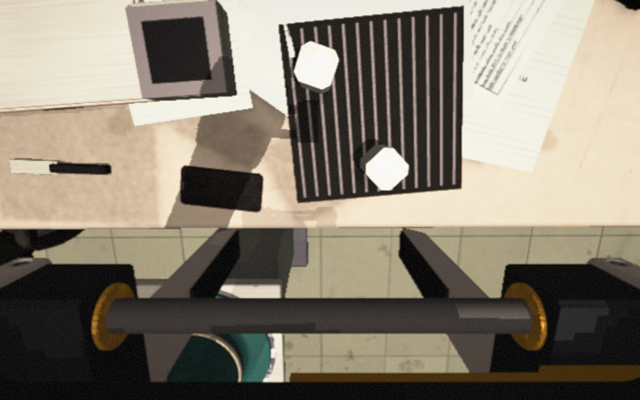

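Run:
```python
from h import *
im=cv2.imread('pics/w1.png'); C=cam('wrist')
g=im.min(2); m=np.zeros_like(g); m[20:200,290:462]=(g[20:200,290:462]>200)*255
cs,_=cv2.findContours(m,cv2.RETR_EXTERNAL,cv2.CHAIN_APPROX_NONE)
for c in cs:
    if cv2.contourArea(c)<300: continue
    w=np.array([pix2w(C,p[0],.087)[:2] for p in c.astype(float)],np.float32)
    (cc,sz,a)=cv2.minAreaRect((w*1000).astype(np.float32)); print(cv2.contourArea(c),cc,sz,a)
```

```text
449.5 (351.5848083496094, -384.5677490234375) (14.466378211975098, 159.03733825683594) 0.04386778175830841
1160.5 (392.2511901855469, -344.53436279296875) (55.26961898803711, 55.66353225708008) 44.30012512207031
1424.0 (540.93505859375, -235.9232635498047) (55.22825622558594, 55.195743560791016) 71.03873443603516
```

Wrist view: mat at (375,105) with two cups, at (316,65) and (386,168), and no third. The dryer box is at (185,50) and the lever at (60,168) with its blade to the left (+y). Now testing the reach with the hand tilted over cup B.

```bash
cat >> h.py <<'E'
def grasp(G,yaw,pitch,back=0):
    r=tool(yaw,pitch); z=r.apply([0,0,1]); go(np.array(G)+z*(.019-back),r)
E
python3 - <<'E'
from h import *
grasp([.541,-.236,.047],-19,-45,.13);grasp([.541,-.236,.047],-19,-45,0)
E
```

```text
t 5.15 p [ 0.393 -0.241  0.404] turn [  7.3 -44.3  18.1] shift cm before turn [22.33  2.21 27.69] after [34.99 -5.24  4.34]
t 5.15 p [ 0.393 -0.241  0.404] turn [  7.3 -44.3  18.1] shift cm before turn [13.68 -0.73 36.94] after [34.99 -5.24 17.34]
```

>>> send_rows(plan=[[0,0,0,4.46,0.44,2,1],[0,0,0,4.46,0.44,2,1],[0,0,0,4.46,0.44,2,1],[0,0,0,4.46,0.44,2,1],[0,0,0,4.46,0.44,2,1],[1.22,-7.38,3.02,0,0,0,1],[1.22,-7.38,3.02,0,0,0,1],[1.22,-7.38,3.02,0,0,0,1],[1.22,-7.38,3.02,0,0,0,1],[1.22,-7.38,3.02,0,0,0,1],[1.22,-7.38,3.02,0,0,0,1],[0,0,0,0,0,0,1]])

```text
clock: 6.35
tool_pos: [0.5736, -0.2523, 0.2999]
tcp_rot: [-2.894, 0.323, 0.831]
contact_force: [0.8, -0.6, 1.5]
grip_width: 0.0941
gripper_force: 0.0
```

Run:
```python
from h import *
print(st()[0]['joint_positions'])
grasp([.541,-.236,.047],-19,-45,.13);grasp([.541,-.236,.047],-19,-45,0)
```

```text
[ 0.137  0.782  0.458  0.998 -0.2    1.979 -1.255]
t 6.35 p [ 0.574 -0.252  0.3  ] turn [  1.2 -12.5   6. ] shift cm before turn [12.93  0.8  12.43] after [15.32 -0.48  9.34]
t 6.35 p [ 0.574 -0.252  0.3  ] turn [  1.2 -12.5   6. ] shift cm before turn [10.14  0.39 25.12] after [15.32 -0.48 22.34]
```

>>> send_rows(plan=[[0,0,0,3.2,0.2,3.1,1],[0,0,0,3.2,0.2,3.1,1],[0,0,0,3.2,0.2,3.1,1],[0,0,0,3.2,0.2,3.1,1],[0.6,-6.2,3,0,0,0,1],[0.6,-6.2,3,0,0,0,1],[0,0,0,0,0,0,1]])

```text
clock: 7.05
tool_pos: [0.6081, -0.2594, 0.1204]
tcp_rot: [-2.785, 0.434, 1.08]
contact_force: [0.1, -1.1, 0.2]
grip_width: 0.0936
gripper_force: 0.0
```

Run:
```python
from h import *
print(st()[0]['joint_positions'])
grasp([.541,-.236,.047],-19,-45,.13);grasp([.541,-.236,.047],-19,-45,0)
```

```text
[ 0.245  1.095  0.266  0.84  -0.156  1.967 -1.423]
t 7.05 p [ 0.608 -0.259  0.12 ] turn [ 0.3 -2.5  1.2] shift cm before turn [ 0.2  -0.02 -0.88] after [ 0.16 -0.03 -0.88]
t 7.05 p [ 0.608 -0.259  0.12 ] turn [ 0.3 -2.5  1.2] shift cm before turn [-0.37 -0.09 12.11] after [ 0.16 -0.03 12.12]
```

>>> send_rows(plan=[[0.3,-2.5,1.2,0,0,3,1],[0,0,0,0,0,3,1],[0,0,0,0,0,3,1],[0,0,0,0,0,3,1],[0,0,0,0,0,0,1]])

```text
clock: 7.55
tool_pos: [0.5271, -0.2335, 0.0365]
tcp_rot: [-2.757, 0.466, 1.134]
contact_force: [-0.3, 0.4, -0.2]
grip_width: 0.0939
gripper_force: 0.0
```

Run:
```python
from h import *
print(st()[0]['joint_positions'])
grasp([.541,-.236,.047],-19,-45,0)
im=snap('wrist','w2.png'); print(robot.search_frame('cup0','wrist'));pin('cup0_mid','side')
```

```text
[ 0.21   1.045  0.272  1.178 -0.155  1.726 -1.419]
t 7.55 p [ 0.527 -0.234  0.036] turn [ 0.  -0.3 -0.2] shift cm before turn [ 0.24 -0.22  0.17] after [ 0.24 -0.22  0.17]
[{'at': [0.5694, -0.2411, 0.0472], 'score': 0.88}, {'at': [0.4204, -0.3375, 0.0201], 'score': 0.73}]
side cup0_mid [(0.83, [0.396, -0.346, 0.045])]
```

View pics/w2.png

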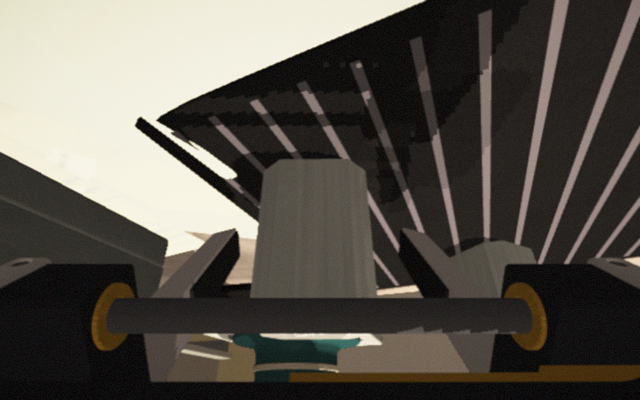

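>>> send_rows(plan=[[0,0,0,0.2,-0.2,0.2,1],[0,0,0,0,0,0,-1],[0,0,0,0,0,0,-1],[0,0,0,0,0,0,-1],[0,0,0,0,0,0,-1],[0,0,0,0,0,0,-1],[0,0,0,0,0,0,-1]], newtons=30)

```text
clock: 8.4
tool_pos: [0.5302, -0.2315, 0.0342]
tcp_rot: [-2.757, 0.465, 1.134]
contact_force: [0.4, -0.4, -0.4]
grip_width: 0.0563
gripper_force: 30.0
```

>>> send_rows(plan=[[0,0,0,-1.5,0,-1.5,-1],[0,0,0,-3,0,-3,-1],[0,0,0,-3,0,-3,-1],[0,0,0,-1.5,0,-1.5,-1]])

```text
clock: 8.8
tool_pos: [0.5305, -0.2315, 0.1666]
tcp_rot: [-2.76, 0.465, 1.128]
contact_force: [0.0, 0.3, -0.9]
grip_width: 0.0553
gripper_force: 30.0
```

>>> send_rows(plan=[[0,7.5,0,0,0,0,-1],[0,7.5,0,0,0,0,-1],[0,7.5,0,0,0,0,-1],[0,7.5,0,0,0,0,-1],[0,7.5,0,0,0,0,-1],[0,7.5,0,0,0,0,-1],[0,7.5,0,0,0,0,-1],[0,7.5,0,0,0,0,-1],[0,7.5,0,0,0,0,-1],[0,7.5,0,0,0,0,-1],[0,7.5,0,0,0,0,-1],[0,7.5,0,0,0,0,-1]])

```text
clock: 10.0
tool_pos: [0.5285, -0.222, 0.1606]
tcp_rot: [2.917, -0.476, 0.856]
contact_force: [0.5, 1.3, -1.7]
grip_width: 0.056
gripper_force: 30.0
```

Run:
```python
from h import *
s=st()[0];print(s['joint_positions'],s['grip_width'],s['gripper_force'])
grasp([.541,-.236,.007+.028],-19,45,0)
```

```text
[-0.1    0.159  0.515  2.256 -0.657  0.225 -0.903] 0.05602503908698947 29.993479950207984
t 10.0 p [ 0.529 -0.222  0.161] turn [-1.7 12.5 -0.2] shift cm before turn [-4.95  1.31 13.3 ] after [-7.73  0.91 11.94]
```

Run:
```python
from h import *
grasp([.56,-.243,.007+.028+.03],-19,45,0)
```

```text
t 10.0 p [ 0.529 -0.222  0.161] turn [-1.7 12.5 -0.2] shift cm before turn [-1.64  1.3  11.85] after [-4.18  0.96 11.25]
```

>>> send_rows(plan=[[0,0,0,-0.5,0.43,4,-1],[0,0,0,-0.5,0.43,4,-1],[-0.3,4,0,-0.6,0.43,3.9,-1],[-0.7,4.2,0,0,0,0,-1],[-0.7,4.2,0,0,0,0,-1],[0,0,0,0,0,0,-1]])

```text
clock: 10.6
tool_pos: [0.5775, -0.2522, 0.1617]
tcp_rot: [2.864, -0.464, 0.97]
contact_force: [0.4, -0.0, -1.3]
grip_width: 0.056
gripper_force: 30.0
```

Run:
```python
from h import *
s=st()[0];print(s['joint_positions'],s['grip_width'],s['gripper_force'])
grasp([.56,-.243,.007+.028],-19,45,0)
```

```text
[-0.009  0.251  0.458  2.19  -1.192  0.19  -0.367] 0.0559610597720062 29.993641613109503
t 10.6 p [ 0.578 -0.252  0.162] turn [-1.5  7.8  0. ] shift cm before turn [-8.97 -0.05 10.79] after [-10.34  -0.3    9.47]
```

Run:
```python
from h import *
s,p,r=st(); go([.57,-.26,.20],tool(-19,0))
```

```text
t 10.6 p [ 0.578 -0.252  0.162] turn [ -1.4 -37.2   0.6] shift cm before turn [ 1.95  0.9  -3.35] after [-0.46  0.98 -3.83]
```

>>> send_rows(plan=[[0,0,0,2,0.9,-3.4,-1],[-0.3,-7.4,0.1,0,0,0,-1],[-0.3,-7.4,0.1,0,0,0,-1],[-0.3,-7.4,0.1,0,0,0,-1],[-0.3,-7.4,0.1,0,0,0,-1],[-0.3,-7.4,0.1,0,0,0,-1]])

```text
clock: 11.2
tool_pos: [0.5762, -0.2528, 0.1878]
tcp_rot: [-3.1, 0.497, -0.078]
contact_force: [0.3, 0.7, -0.9]
grip_width: 0.056
gripper_force: 30.0
```

>>> send_rows(plan=[[0,0,-8.25,0,0,0,-1],[0,0,-8.25,0,0,0,-1],[0,0,-8.25,0,0,0,-1],[0,0,-8.25,0,0,0,-1],[0,0,-8.25,0,0,0,-1],[0,0,-8.25,0,0,0,-1],[0,0,-8.25,0,0,0,-1],[0,0,-8.25,0,0,0,-1],[0,0,-8.25,0,0,0,-1],[0,0,-8.25,0,0,0,-1],[0,0,-8.25,0,0,0,-1],[0,0,-8.25,0,0,0,-1]])

```text
clock: 12.4
tool_pos: [0.5759, -0.2534, 0.1872]
tcp_rot: [2.356, 2.015, 0.055]
contact_force: [-0.1, -0.9, -1.7]
grip_width: 0.0558
gripper_force: 30.0
```

>>> send_rows(plan=[[0,7.5,0,0,0,0,-1],[0,7.5,0,0,0,0,-1],[0,7.5,0,0,0,0,-1],[0,7.5,0,0,0,0,-1],[0,7.5,0,0,0,0,-1],[0,7.5,0,0,0,0,-1],[0,0,0,0,0,0,-1]])

```text
clock: 13.1
tool_pos: [0.574, -0.2563, 0.1844]
tcp_rot: [-1.92, -1.659, -0.85]
contact_force: [-0.2, -0.1, -1.9]
grip_width: 0.0559
gripper_force: 30.0
```

Run:
```python
from h import *
s,p,r=st();print(s['joint_positions'],s['grip_width']); grasp([.57,-.26,.035],80,45,0)
```

```text
[ 0.549  0.706  0.246  1.46  -0.805  1.54   0.891] 0.0558752801071186
t 13.1 p [ 0.574 -0.256  0.184] turn [ 1.7 -0.3  2.4] shift cm before turn [-10.91  -1.14  12.08] after [-10.87  -0.33  12.16]
```

>>> send_rows(plan=[[1.7,-0.3,2.4,0,0,0,-1],[0,0,0,-2.7,-0.1,3,-1],[0,0,0,-2.7,-0.1,3,-1],[0,0,0,-2.7,-0.1,3,-1],[0,0,0,-1.6,0,1.8,-1],[0,0,0,-0.6,0,0.7,-1],[0,0,0,-0.3,0,0.35,-1],[0,0,0,0,0,0,-1]])

```text
clock: 13.9
tool_pos: [0.5758, -0.2457, 0.0292]
tcp_rot: [-1.931, -1.631, -0.798]
contact_force: [0.9, -0.5, -0.5]
grip_width: 0.0558
gripper_force: 30.0
```

Run:
```python
from h import *
s,p,r=st();print(s['joint_positions'],s['contact_force']); grasp([.57,-.26,.035],80,45,0)
snap('side','s2.png')
```

```text
[ 0.542  0.903  0.22   1.491 -0.838  1.371  0.992] [ 0.896 -0.463 -0.46 ]
t 13.9 p [ 0.576 -0.246  0.029] turn [0.1 0.4 0.4] shift cm before turn [-0.65 -0.33  0.42] after [-0.65 -0.33  0.42]
```

View pics/s2.png

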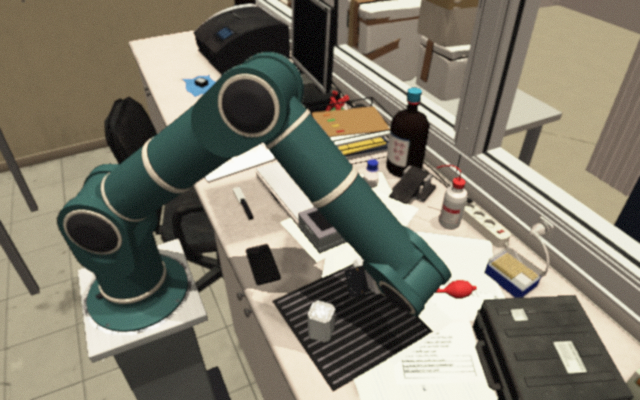

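The arm is over the cup, which the side view can't show. Cup A is undisturbed at (321,320). Lowering the last 7 mm.

>>> send_rows(plan=[[0,0,0,-0.3,0,0.3,-1],[0,0,0,-0.25,0,0.25,-1],[0,0,0,0,0,0,-1]])

```text
clock: 14.25
tool_pos: [0.5762, -0.2466, 0.0224]
tcp_rot: [-1.932, -1.631, -0.801]
contact_force: [-1.3, -3.9, 16.1]
grip_width: 0.0562
gripper_force: 30.0
```

>>> send_rows(plan=[[0,0,0,0,0,0,0.5],[0,0,0,0,0,0,1],[0,0,0,0,0,0,1],[0,0,0,0,0,-2,1],[0,0,0,0,0,-4,1],[0,0,0,0,0,-4,1],[0,0,0,0,0,-4,1],[0,0,0,0,0,0,1]])

```text
clock: 15.05
tool_pos: [0.5576, -0.3477, 0.123]
tcp_rot: [-1.939, -1.632, -0.799]
contact_force: [0.1, 0.2, 0.4]
grip_width: 0.0937
gripper_force: 0.0
```

Run:
```python
from h import *
snap('wrist','w3.png'); pin('cup0_mid','wrist'); pin('cup0','wrist'); grasp([.575,-.26,.035],80,-45,.12)
```

```text
wrist cup0_mid [(0.45, [0.579, -0.258, 0.035])]
wrist cup0 [(0.65, [0.58, -0.215, 0.032])]
t 15.2 p [ 0.558 -0.342  0.119] turn [  0.3 -89.8   0.3] shift cm before turn [10.1   0.29 11.81] after [ 11.85   0.24 -10.05]
```

View pics/w3.png

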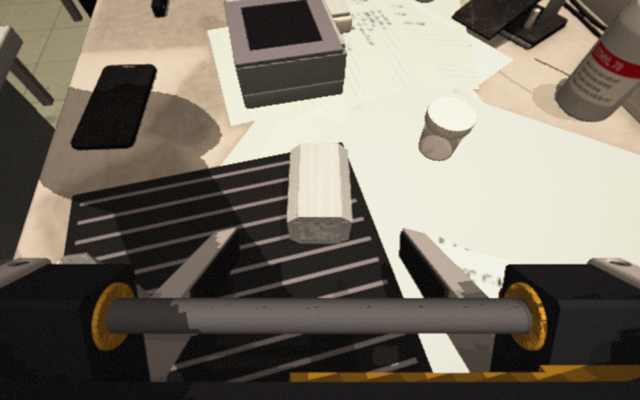

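Wrist view: the cup lies flat on the mat at (320,195), closed foot towards the hand and mouth towards the dryer, as intended. The pot at (447,128) hasn't moved. Regrasping from the other side.

>>> send_rows(plan=[[0,0,0,3,0,-3,1],[0,0,0,3,0,-3,1],[0,0,0,3,0,-3,1]])

```text
clock: 15.5
tool_pos: [0.5579, -0.3402, 0.2475]
tcp_rot: [-1.929, -1.629, -0.798]
contact_force: [0.5, 0.4, 0.4]
grip_width: 0.094
gripper_force: 0.0
```

>>> send_rows(plan=[[0,-7.5,0,0,0,0,1],[0,-7.5,0,0,0,0,1],[0,-7.5,0,0,0,0,1],[0,-7.5,0,0,0,0,1],[0,-7.5,0,0,0,0,1],[0,-7.5,0,0,0,0,1],[0,-7.5,0,0,0,0,1],[0,-7.5,0,0,0,0,1],[0,-7.5,0,0,0,0,1],[0,-7.5,0,0,0,0,1],[0,-7.5,0,0,0,0,1],[0,-7.5,0,0,0,0,1]])

```text
clock: 16.7
tool_pos: [0.5583, -0.34, 0.2467]
tcp_rot: [1.917, 1.618, -0.8]
contact_force: [-0.2, -1.2, -1.9]
grip_width: 0.0942
gripper_force: 0.0
```

Run:
```python
from h import *
s,p,r=st();print(s['joint_positions']); grasp([.578,-.258,.036],80,-45,.12)
```

```text
[-0.453  0.561  0.792  1.74   0.495  0.974 -0.206]
t 16.7 p [ 0.558 -0.34   0.247] turn [0.5 0.5 0.1] shift cm before turn [20.84  0.57 -1.34] after [20.85  0.52 -1.15]
```

>>> send_rows(plan=[[0.5,0.5,0,4.2,0.1,-0.3,1],[0,0,0,4.2,0.1,-0.3,1],[0,0,0,4.2,0.1,-0.3,1],[0,0,0,4.2,0.1,-0.2,1],[0,0,0,4,0.1,-0.2,1],[0,0,0,0,0,0,1]])

```text
clock: 17.3
tool_pos: [0.5897, -0.1827, 0.1044]
tcp_rot: [1.929, 1.633, -0.802]
contact_force: [-1.2, 0.6, -0.0]
grip_width: 0.0939
gripper_force: 0.0
```

Run:
```python
from h import *
pin('cup0_mid','wrist');pin('cup0','wrist')
s,p,r=st();print(s['joint_positions']); grasp([.578,-.258,.036],80,-45,0)
```

```text
wrist cup0_mid [(0.45, [0.579, -0.258, 0.035])]
wrist cup0 [(0.65, [0.58, -0.215, 0.032])]
[-0.595  0.778  0.677  1.738  0.374  0.97  -0.451]
t 17.4 p [ 0.589 -0.188  0.108] turn [-0.2 -0.2  0.2] shift cm before turn [ 0.04  0.14 12.06] after [ 0.07  0.1  12.06]
```

>>> send_rows(plan=[[0,0,0,0,0.1,4,1],[0,0,0,0,0,4,1],[0,0,0,0,0,4,1],[0,0,0,0,0,0,1],[0,0,0,0,0,0,-1],[0,0,0,0,0,0,-1],[0,0,0,0,0,0,-1],[0,0,0,0,0,0,-1],[0,0,0,0,0,0,-1]], newtons=30)

```text
clock: 18.3
tool_pos: [0.5761, -0.2717, 0.0248]
tcp_rot: [1.936, 1.621, -0.799]
contact_force: [-1.4, 0.8, 1.7]
grip_width: 0.0573
gripper_force: 0.9
```

>>> send_rows(plan=[[0,0,0,-1.5,0,-1.5,-1],[0,0,0,-3,0,-3,-1],[0,0,0,-3,0,-3,-1],[0,0,0,-3,0,-3,-1]])

```text
clock: 18.7
tool_pos: [0.5758, -0.2724, 0.1744]
tcp_rot: [1.936, 1.622, -0.799]
contact_force: [0.9, 0.4, -1.3]
grip_width: 0.0558
gripper_force: 30.0
```

>>> send_rows(plan=[[0,7.5,0,0,0,0,-1],[0,7.5,0,0,0,0,-1],[0,7.5,0,0,0,0,-1],[0,7.5,0,0,0,0,-1],[0,7.5,0,0,0,0,-1],[0,7.5,0,0,0,0,-1],[0,7.5,0,0,0,0,-1],[0,7.5,0,0,0,0,-1],[0,7.5,0,0,0,0,-1],[0,7.5,0,0,0,0,-1],[0,7.5,0,0,0,0,-1],[0,7.5,0,0,0,0,-1]])

```text
clock: 19.9
tool_pos: [0.576, -0.2734, 0.1736]
tcp_rot: [-1.929, -1.613, -0.808]
contact_force: [1.1, 0.4, -1.2]
grip_width: 0.0559
gripper_force: 30.0
```

Run:
```python
from h import *
s,p,r=st();print(s['joint_positions'],s['grip_width'],s['contact_force']); 
for q in (80,95): grasp([.578,.27,.076+.08],q,45,0)
```

```text
[ 0.612  0.748  0.169  1.398 -0.749  1.552  0.82 ] 0.05590343248968096 [ 1.098  0.408 -1.191]
t 19.9 p [ 0.576 -0.273  0.174] turn [ 0.1 -0.5 -0.1] shift cm before turn [36.27 -9.42 41.28] after [36.62 -9.24 41.01]
t 19.9 p [ 0.576 -0.273  0.174] turn [ 10.8  -0.5 -10.7] shift cm before turn [36.24 -9.77 41.24] after [37.02  4.94 41.41]
```

>>> send_rows(plan=[[0,0,0,3.02,-0.81,3.44,-1],[0,0,0,3.02,-0.81,3.44,-1],[0,0,0,3.02,-0.81,3.44,-1],[0,0,0,3.02,-0.81,3.44,-1],[0,0,0,3.02,-0.81,3.44,-1],[0,0,0,3.02,-0.81,3.44,-1],[0,0,0,3.02,-0.81,3.44,-1],[0,0,0,3.02,-0.81,3.44,-1],[0,0,0,3.02,-0.81,3.44,-1],[0,0,0,3.02,-0.81,3.44,-1],[0,0,0,3.02,-0.81,3.44,-1],[0,0,0,3.02,-0.81,3.44,-1]])

```text
clock: 21.1
tool_pos: [0.5766, 0.2859, 0.1393]
tcp_rot: [-1.931, -1.615, -0.802]
contact_force: [1.7, -0.3, -1.7]
grip_width: 0.0559
gripper_force: 30.0
```

>>> send_rows(plan=[[5.4,-0.25,-5.35,0,0,0,-1],[5.4,-0.25,-5.35,0,0,0,-1],[0,0,0,0,0,0,-1]])

```text
clock: 21.4
tool_pos: [0.5782, 0.2841, 0.139]
tcp_rot: [-1.671, -1.831, -0.685]
contact_force: [0.1, -0.4, -0.9]
grip_width: 0.0554
gripper_force: 30.0
```

Run:
```python
from h import *
s,p,r=st();print(s['joint_positions'],s['grip_width'],s['contact_force']); 
grasp([.574,.27,.076+.003],95,45,0)
snap('wrist','w4.png'); pin('plate_top','wrist'); snap('side','s3.png'); pin('plate_top','side'); pin('cup0_mid','side')
```

```text
[-0.037  0.576 -0.128  1.787 -0.907  0.973  0.554] 0.055444577117218806 [ 0.083 -0.429 -0.863]
t 21.4 p [0.578 0.284 0.139] turn [-0.3  0.3  0.1] shift cm before turn [-5.18 -0.53  5.21] after [-5.21 -0.54  5.18]
wrist plate_top []
side plate_top [(0.56, [0.578, 0.202, 0.033]), (0.31, [0.636, -0.027, 0.068])]
side cup0_mid [(0.64, [0.395, -0.345, 0.045])]
```

View pics/s3.png

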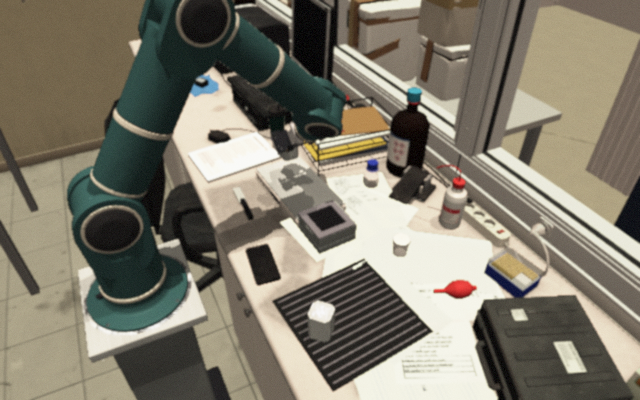

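>>> send_rows(plan=[[0,0,0,-1.5,-0.13,1.5,-1],[0,0,0,-1.5,-0.13,1.5,-1],[0,0,0,-1.3,-0.13,1.3,-1],[0,0,0,-0.7,-0.1,0.7,-1],[0,0,0,-0.2,0,0.2,-1],[0,0,0,0,0,0,-1]])

```text
clock: 22.25
tool_pos: [0.5719, 0.2834, 0.066]
tcp_rot: [-1.675, -1.826, -0.686]
contact_force: [0.7, 0.6, -1.6]
grip_width: 0.0558
gripper_force: 30.0
```

>>> send_rows(plan=[[0,0,0,-0.15,0,0.15,-1],[0,0,0,0,0,0,-1]])

```text
clock: 22.45
tool_pos: [0.5723, 0.2835, 0.0648]
tcp_rot: [-1.674, -1.827, -0.687]
contact_force: [-2.2, -2.9, 4.6]
grip_width: 0.0563
gripper_force: 30.0
```

Contact. Pressing lightly, then releasing and backing off.

>>> send_rows(plan=[[0,0,0,-0.1,0,0.1,-1],[0,0,0,0,0,0,-1],[0,0,0,0,0,0,0.2],[0,0,0,0,0,0,1],[0,0,0,0,0,0,1],[0,0,0,0,0,-2,1],[0,0,0,0,0,-4,1],[0,0,0,0,0,-4,1],[0,0,0,0,0,-4,1],[0,0,0,0,0,0,1]])

```text
clock: 23.45
tool_pos: [0.5836, 0.1812, 0.1649]
tcp_rot: [-1.68, -1.828, -0.691]
contact_force: [0.7, 0.5, -1.5]
grip_width: 0.0939
gripper_force: 0.0
```

Run:
```python
from h import *
snap('wrist','w5.png'); pin('plate_top','wrist'); pin('cup0_mid','wrist'); pin('notch','wrist'); pin('blade_mid','wrist'); pin('blade_tip','wrist')
s,p,r=st(); print(s['joint_positions']); go([.40,-.30,.30],tool(40,0))
```

```text
wrist plate_top [(0.64, [0.576, 0.199, 0.038])]
wrist cup0_mid []
wrist notch []
wrist blade_mid [(0.69, [0.385, 0.199, 0.012])]
wrist blade_tip []
[ 0.085  0.546 -0.075  1.775 -0.846  1.113  0.612]
t 23.75 p [0.58  0.186 0.161] turn [-21.7 -41.1  52.1] shift cm before turn [-23.52 -22.35 -42.79] after [-45.06  25.69 -13.92]
```

View pics/w5.png

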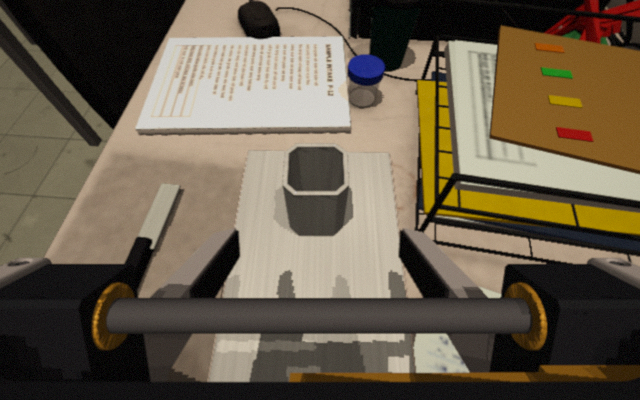

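Wrist view: cup B stands mouth-up on the plate at (317,190). The blue-lidded pot at (365,80) is untouched and the lever is at (158,225). On to cup A.

>>> send_rows(plan=[[0,0,0,3.5,0,-3.5,1],[0,0,0,3.5,0,-3.5,1],[-2.41,-4.57,5.79,0,0,0,1],[-2.41,-4.57,5.79,0,0,0,1],[-2.41,-4.57,5.79,0,0,0,1],[-2.41,-4.57,5.79,0,0,0,1],[-2.41,-4.57,5.79,0,0,0,1],[-2.41,-4.57,5.79,0,0,0,1],[-2.41,-4.57,5.79,0,0,0,1],[-2.41,-4.57,5.79,0,0,0,1],[-2.41,-4.57,5.79,0,0,0,1]])

```text
clock: 24.85
tool_pos: [0.5806, 0.1867, 0.2605]
tcp_rot: [2.95, 1.067, -0.003]
contact_force: [-0.3, -0.4, -0.8]
grip_width: 0.0936
gripper_force: 0.0
```

>>> send_rows(plan=[[0,0,0,-4.1,2.3,-0.6,1],[0,0,0,-4.1,2.3,-0.6,1],[0,0,0,-4.1,2.3,-0.6,1],[0,0,0,-4.1,2.3,-0.6,1],[0,0,0,-4.1,2.3,-0.6,1],[0,0,0,-4.1,2.3,-0.6,1],[0,0,0,-4.1,2.3,-0.6,1],[0,0,0,-4.1,2.3,-0.6,1],[0,0,0,-2,1.1,0,1],[0,0,0,0,0,0,1]])

```text
clock: 25.85
tool_pos: [0.4382, -0.1894, 0.3089]
tcp_rot: [2.953, 1.067, 0.0]
contact_force: [0.4, 1.2, 0.2]
grip_width: 0.094
gripper_force: 0.0
```

Run:
```python
from h import *
im=snap('wrist','w6.png'); C=cam('wrist'); pin('cup0_mid','wrist'); pin('cup1','wrist')
P=w2pix(C,[[.392,-.345,.087]])[0]; print(P)
g=im.min(2); m=((g>200)*255).astype(np.uint8)
u,v=P.astype(int); k=np.zeros_like(m); k[max(v-70,0):v+70,max(u-70,0):u+70]=1; m*=k
cs,_=cv2.findContours(m,cv2.RETR_EXTERNAL,cv2.CHAIN_APPROX_NONE)
for c in cs:
    if cv2.contourArea(c)<500: continue
    w=np.array([pix2w(C,p[0],.087)[:2] for p in c.astype(float)],np.float32)
    print(cv2.contourArea(c),cv2.minAreaRect((w*1000).astype(np.float32)))
s,p,r=st(); print(s['joint_positions']); grasp([.392,-.345,.047],44.3,-45,.12)
```

```text
wrist cup0_mid [(0.7, [0.39, -0.344, 0.052])]
wrist cup1 [(0.87, [0.394, -0.342, 0.006])]
[385.197 278.639]
1373.5 ((388.2674255371094, -338.4324645996094), (54.9816780090332, 65.65341186523438), 43.477779388427734)
[-0.094  0.055  0.451  1.843 -0.024  1.249 -0.509]
t 26.0 p [ 0.44  -0.186  0.309] turn [ -1.6 -44.9  -4.1] shift cm before turn [-6.76  8.57 19.03] after [ 8.22  8.05 18.67]
```

>>> send_rows(plan=[[-0.3,-7.5,-0.7,0,0,0,1],[-0.3,-7.5,-0.7,0,0,0,1],[-0.3,-7.5,-0.7,0,0,0,1],[-0.3,-7.5,-0.7,0,0,0,1],[-0.3,-7.5,-0.7,0,0,0,1],[-0.3,-7.5,-0.7,0,0,0,1],[0,0,0,1.64,1.61,3.73,1],[0,0,0,1.64,1.61,3.73,1],[0,0,0,1.64,1.61,3.73,1],[0,0,0,1.64,1.61,3.73,1],[0,0,0,1.64,1.61,3.73,1],[0,0,0,0,0,0,1]])

```text
clock: 27.2
tool_pos: [0.4409, -0.2972, 0.1152]
tcp_rot: [2.462, 1.005, -1.03]
contact_force: [-0.1, 0.2, 0.8]
grip_width: 0.0944
gripper_force: 0.0
```

Run:
```python
from h import *
s,p,r=st(); print(s['joint_positions']); grasp([.391,-.344,.047],44.2,-45,.0)
```

```text
[-0.123  0.679  0.392  1.751  0.432  1.241 -0.797]
t 27.2 p [ 0.441 -0.297  0.115] turn [0.  0.3 0.2] shift cm before turn [ 0.05 -0.13 11.55] after [-0.01 -0.12 11.55]
```

>>> send_rows(plan=[[0,0,0,0,-0.1,4,1],[0,0,0,0,0,4,1],[0,0,0,0,0,3.5,1],[0,0,0,0,0,0,1],[0,0,0,0,0,0,-1],[0,0,0,0,0,0,-1],[0,0,0,0,0,0,-1],[0,0,0,0,0,0,-1],[0,0,0,0,0,0,-1],[0,0,0,0,0,0,-1]])

```text
clock: 28.2
tool_pos: [0.3847, -0.3529, 0.0385]
tcp_rot: [2.463, 1.004, -1.02]
contact_force: [1.2, 4.2, 5.2]
grip_width: 0.0557
gripper_force: 30.0
```

>>> send_rows(plan=[[0,0,0,-1.5,0,-1.5,-1],[0,0,0,-3,0,-3,-1],[0,0,0,-3,0,-3,-1],[0,0,0,-3,0,-3,-1]])

```text
clock: 28.6
tool_pos: [0.3839, -0.3526, 0.1882]
tcp_rot: [2.464, 1.004, -1.02]
contact_force: [0.6, 0.2, -1.2]
grip_width: 0.0558
gripper_force: 30.0
```

Run:
```python
from h import *
s,p,r=st(); print(s['joint_positions'],s['grip_width']); grasp([.55,-.28,.18],80,-45,.0);grasp([.55,-.28,.18],65,-45,.0)
```

```text
[-0.078  0.515  0.458  1.831  0.509  1.252 -0.695] 0.05581684957318369
t 28.6 p [ 0.384 -0.353  0.188] turn [-25.1   0.1 -25.3] shift cm before turn [12.75  7.2  -9.68] after [ 7.68 15.09 -4.62]
t 28.6 p [ 0.384 -0.353  0.188] turn [-14.5   0.1 -14.7] shift cm before turn [12.63  6.9  -9.56] after [10.2  11.98 -7.14]
```

>>> send_rows(plan=[[0,0,0,3.19,1.8,-2.42,-1],[0,0,0,3.19,1.8,-2.42,-1],[0,0,0,3.19,1.8,-2.42,-1],[0,0,0,3.19,1.8,-2.42,-1],[-5.02,0,-5.06,0,0,0,-1],[-5.02,0,-5.06,0,0,0,-1],[-5.02,0,-5.06,0,0,0,-1],[-5.02,0,-5.06,0,0,0,-1],[-5.02,0,-5.06,0,0,0,-1]])

```text
clock: 29.5
tool_pos: [0.5482, -0.2925, 0.1646]
tcp_rot: [1.924, 1.626, -0.799]
contact_force: [-0.2, -1.7, -0.8]
grip_width: 0.056
gripper_force: 30.0
```

>>> send_rows(plan=[[0,7.5,0,0,0,0,-1],[0,7.5,0,0,0,0,-1],[0,7.5,0,0,0,0,-1],[0,7.5,0,0,0,0,-1],[0,7.5,0,0,0,0,-1],[0,7.5,0,0,0,0,-1],[0,7.5,0,0,0,0,-1],[0,7.5,0,0,0,0,-1],[0,7.5,0,0,0,0,-1],[0,7.5,0,0,0,0,-1],[0,7.5,0,0,0,0,-1],[0,7.5,0,0,0,0,-1]])

```text
clock: 30.7
tool_pos: [0.5478, -0.2942, 0.1655]
tcp_rot: [-1.929, -1.618, -0.803]
contact_force: [0.3, 0.6, -2.0]
grip_width: 0.0561
gripper_force: 30.0
```

Run:
```python
from h import *
s,p,r=st(); print(s['joint_positions'],s['grip_width']); grasp([.56,-.28,.039],80,45,.0)
```

```text
[ 0.826  0.743 -0.099  1.411 -0.58   1.488  0.763] 0.05607640847698503
t 30.7 p [ 0.548 -0.294  0.165] turn [ 0.  -0.2  0. ] shift cm before turn [-7.84  0.94 11.96] after [-7.8   0.95 11.98]
```

>>> send_rows(plan=[[0,0,0,-2.2,0.25,3.4,-1],[0,0,0,-2.2,0.25,3.4,-1],[0,0,0,-2.1,0.25,3.3,-1],[0,0,0,-1.3,0.2,1.9,-1],[0,0,0,-0.3,0,0.3,-1],[0,0,0,0,0,0,-1],[0,0,0,0,0,0,-1]])

```text
clock: 31.4
tool_pos: [0.5622, -0.2659, 0.0203]
tcp_rot: [-1.932, -1.621, -0.797]
contact_force: [-0.4, 0.1, -1.0]
grip_width: 0.056
gripper_force: 30.0
```

Run:
```python
from h import *
s,p,r=st(); print(s['contact_force'],s['grip_width']); grasp([.56,-.28,.036],80,45,.0)
```

```text
[-0.358  0.093 -1.016] 0.05596517958279365
t 31.4 p [ 0.562 -0.266  0.02 ] turn [-0.1  0.1 -0. ] shift cm before turn [ 0.1   0.03 -0.22] after [ 0.1   0.03 -0.22]
```

>>> send_rows(plan=[[0,0,0,-0.15,0,0.15,-1],[0,0,0,-0.1,0,0.1,-1],[0,0,0,0,0,0,-1]])

```text
clock: 31.7
tool_pos: [0.5624, -0.2662, 0.0192]
tcp_rot: [-1.93, -1.621, -0.8]
contact_force: [-7.7, -2.3, 22.6]
grip_width: 0.056
gripper_force: 30.0
```

>>> send_rows(plan=[[0,0,0,0,0,0,0.3],[0,0,0,0,0,0,1],[0,0,0,0,0,0,1],[0,0,0,0,0,-2,1],[0,0,0,0,0,-4,1],[0,0,0,0,0,-4,1],[0,0,0,0,0,-4,1],[0,0,0,0,0,0,1]])

```text
clock: 32.5
tool_pos: [0.545, -0.3683, 0.1193]
tcp_rot: [-1.939, -1.623, -0.798]
contact_force: [-0.1, -0.9, -0.2]
grip_width: 0.0939
gripper_force: 0.0
```

Run:
```python
from h import *
im=snap('wrist','w7.png'); pin('cup0_mid','wrist'); pin('cup0','wrist')
C=cam('wrist'); P=w2pix(C,[[.562,-.28,.063]])[0].astype(int); u,v=P
cv2.imwrite('pics/w7c.png',cv2.resize(im[max(v-90,0):v+90,u-120:u+120],None,fx=2,fy=2))
```

```text
wrist cup0_mid [(0.77, [0.56, -0.272, 0.039])]
wrist cup0 [(0.94, [0.57, -0.236, 0.035])]
```

View pics/w7c.png

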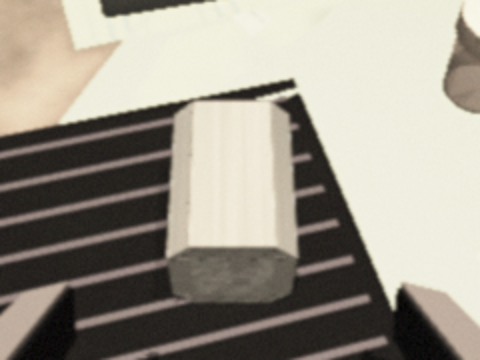

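The cup lies flat with its foot towards the hand, its edges lined up with the hand. Same regrasp as before.

>>> send_rows(plan=[[0,0,0,3,0,-3,1],[0,0,0,3,0,-3,1],[0,0,0,3,0,-3,1]])

```text
clock: 32.95
tool_pos: [0.5456, -0.3614, 0.2438]
tcp_rot: [-1.928, -1.62, -0.797]
contact_force: [0.2, -0.9, 0.0]
grip_width: 0.094
gripper_force: 0.0
```

>>> send_rows(plan=[[0,-7.5,0,0,0,0,1],[0,-7.5,0,0,0,0,1],[0,-7.5,0,0,0,0,1],[0,-7.5,0,0,0,0,1],[0,-7.5,0,0,0,0,1],[0,-7.5,0,0,0,0,1],[0,-7.5,0,0,0,0,1],[0,-7.5,0,0,0,0,1],[0,-7.5,0,0,0,0,1],[0,-7.5,0,0,0,0,1],[0,-7.5,0,0,0,0,1],[0,-7.5,0,0,0,0,1]])

```text
clock: 34.15
tool_pos: [0.5461, -0.3612, 0.243]
tcp_rot: [1.923, 1.621, -0.803]
contact_force: [-0.1, -0.2, -0.6]
grip_width: 0.0943
gripper_force: 0.0
```

Run:
```python
from h import *
s,p,r=st();print(s['joint_positions']); grasp([.562,-.275,.035],80,-45,.12)
```

```text
[-0.062  0.449  0.293  1.746  0.773  1.084 -0.386]
t 34.15 p [ 0.546 -0.361  0.243] turn [0.2 0.3 0.2] shift cm before turn [20.9   0.15 -1.71] after [20.91  0.07 -1.59]
```

>>> send_rows(plan=[[0.2,0.3,0.2,4.2,0,-0.3,1],[0,0,0,4.2,0,-0.3,1],[0,0,0,4.2,0,-0.3,1],[0,0,0,4.2,0,-0.3,1],[0,0,0,4.1,0,-0.3,1],[0,0,0,0,0,0,1]])

```text
clock: 34.75
tool_pos: [0.5728, -0.2007, 0.1017]
tcp_rot: [1.932, 1.632, -0.801]
contact_force: [-0.5, -0.2, 0.3]
grip_width: 0.0939
gripper_force: 0.0
```

Run:
```python
from h import *
snap('wrist','w8.png');pin('cup0_mid','wrist');pin('cup0','wrist')
s,p,r=st();print(s['joint_positions']); grasp([.562,-.275,.035],80,-45,0)
```

```text
wrist cup0_mid [(0.76, [0.558, -0.277, 0.041])]
wrist cup0 [(0.67, [0.57, -0.236, 0.034])]
[-0.249  0.651  0.213  1.773  0.724  1.082 -0.708]
t 34.9 p [ 0.573 -0.207  0.106] turn [-0.2 -0.2 -0. ] shift cm before turn [ 0.12  0.16 11.84] after [ 0.16  0.11 11.84]
```

>>> send_rows(plan=[[0,0,0,0,0.15,4,1],[0,0,0,0,0,4,1],[0,0,0,0,0,3.8,1],[0,0,0,0,0,0,1],[0,0,0,0,0,0,-1],[0,0,0,0,0,0,-1],[0,0,0,0,0,0,-1],[0,0,0,0,0,0,-1],[0,0,0,0,0,0,-1],[0,0,0,0,0,0,-1]])

```text
clock: 35.9
tool_pos: [0.5603, -0.2885, 0.0233]
tcp_rot: [1.938, 1.62, -0.798]
contact_force: [-0.1, 2.2, 4.5]
grip_width: 0.0559
gripper_force: 30.0
```

>>> send_rows(plan=[[0,0,0,-1.5,0,-1.5,-1],[0,0,0,-3,0,-3,-1],[0,0,0,-3,0,-3,-1],[0,0,0,-3,0,-3,-1]])

```text
clock: 36.3
tool_pos: [0.5597, -0.2892, 0.173]
tcp_rot: [1.938, 1.62, -0.799]
contact_force: [0.9, 0.6, -1.3]
grip_width: 0.0557
gripper_force: 30.0
```

>>> send_rows(plan=[[0,7.5,0,0,0,0,-1],[0,7.5,0,0,0,0,-1],[0,7.5,0,0,0,0,-1],[0,7.5,0,0,0,0,-1],[0,7.5,0,0,0,0,-1],[0,7.5,0,0,0,0,-1],[0,7.5,0,0,0,0,-1],[0,7.5,0,0,0,0,-1],[0,7.5,0,0,0,0,-1],[0,7.5,0,0,0,0,-1],[0,7.5,0,0,0,0,-1],[0,7.5,0,0,0,0,-1]])

```text
clock: 37.5
tool_pos: [0.5599, -0.2903, 0.1721]
tcp_rot: [-1.93, -1.611, -0.81]
contact_force: [0.3, 1.7, -1.1]
grip_width: 0.0555
gripper_force: 30.0
```

Run:
```python
from h import *
s,p,r=st();print(s['joint_positions'],s['grip_width']); 
grasp([.58,.145,.18],95,45,0)
snap('side','s4.png'); pin('cup0_mid','side')
```

```text
[ 0.862  0.75  -0.178  1.389 -0.548  1.478  0.711] 0.05552489982009982
t 37.5 p [ 0.56  -0.29   0.172] turn [ 10.9  -0.5 -10.8] shift cm before turn [30.8  -6.17 32.1 ] after [31.1   5.79 31.88]
side cup0_mid []
```

>>> send_rows(plan=[[0,0,0,3.08,-0.62,3.21,-1],[0,0,0,3.08,-0.62,3.21,-1],[0,0,0,3.08,-0.62,3.21,-1],[0,0,0,3.08,-0.62,3.21,-1],[0,0,0,3.08,-0.62,3.21,-1],[0,0,0,3.08,-0.62,3.21,-1],[0,0,0,3.08,-0.62,3.21,-1],[0,0,0,3.08,-0.62,3.21,-1],[0,0,0,3.08,-0.62,3.21,-1],[0,0,0,3.08,-0.62,3.21,-1]])

```text
clock: 38.6
tool_pos: [0.5777, 0.1616, 0.1645]
tcp_rot: [-1.933, -1.617, -0.804]
contact_force: [1.7, -0.1, -0.9]
grip_width: 0.056
gripper_force: 30.0
```

>>> send_rows(plan=[[5.45,-0.25,-5.4,0,0,0,-1],[5.45,-0.25,-5.4,0,0,0,-1],[0,0,0,0,0,0,-1]])

```text
clock: 38.9
tool_pos: [0.5792, 0.1603, 0.1644]
tcp_rot: [-1.668, -1.835, -0.685]
contact_force: [-0.1, 0.8, -1.5]
grip_width: 0.0558
gripper_force: 30.0
```

Run:
```python
from h import *
s,p,r=st();print(s['joint_positions'],s['grip_width']); 
grasp([.58,.145,.078],95,45,0)
snap('wrist','w9.png'); pin('cup0_mid','wrist'); pin('plate_top','wrist')
```

```text
[ 0.383  0.577 -0.416  1.759 -0.647  1.05   0.502] 0.055751541114560654
t 38.9 p [0.579 0.16  0.164] turn [-0.3  0.4  0.3] shift cm before turn [-7.15 -0.06  6.98] after [-7.2  -0.05  6.93]
wrist cup0_mid [(0.94, [0.58, 0.149, 0.182])]
wrist plate_top []
```

View pics/w9.png

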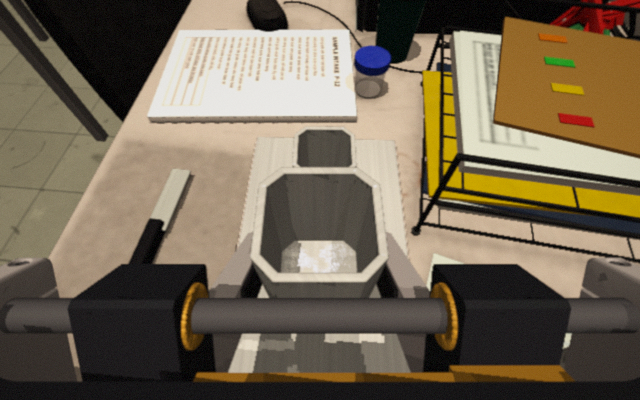

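Wrist view: the held cup is mouth-up at (320,235), with cup B behind it on the plate at (325,148). Lowering it.

>>> send_rows(plan=[[-0.3,0.4,0.3,-1.8,0,1.7,-1],[0,0,0,-1.8,0,1.7,-1],[0,0,0,-1.8,0,1.7,-1],[0,0,0,-1,0,1,-1],[0,0,0,-0.4,0,0.4,-1],[0,0,0,0,0,0,-1]])

```text
clock: 39.65
tool_pos: [0.578, 0.1573, 0.0701]
tcp_rot: [-1.677, -1.816, -0.694]
contact_force: [1.2, 0.8, -1.0]
grip_width: 0.0557
gripper_force: 30.0
```

>>> send_rows(plan=[[0,0,0,-0.2,0,0.2,-1],[0,0,0,0,0,0,-1]])

```text
clock: 39.85
tool_pos: [0.5785, 0.1573, 0.0678]
tcp_rot: [-1.677, -1.818, -0.695]
contact_force: [-0.5, 0.5, -1.1]
grip_width: 0.0558
gripper_force: 30.0
```

>>> send_rows(plan=[[0,0,0,-0.2,0,0.2,-1],[0,0,0,0,0,0,-1]])

```text
clock: 40.05
tool_pos: [0.5782, 0.1573, 0.0644]
tcp_rot: [-1.676, -1.817, -0.695]
contact_force: [0.6, -0.3, -1.9]
grip_width: 0.056
gripper_force: 30.0
```

>>> send_rows(plan=[[0,0,0,-0.15,0,0.15,-1],[0,0,0,0,0,0,-1]])

```text
clock: 40.25
tool_pos: [0.5782, 0.1573, 0.063]
tcp_rot: [-1.675, -1.817, -0.695]
contact_force: [-5.1, -4.5, 11.3]
grip_width: 0.0556
gripper_force: 30.0
```

>>> send_rows(plan=[[0,0,0,0,0,0,0.2],[0,0,0,0,0,0,1],[0,0,0,0,0,0,1],[0,0,0,0,0,-2,1],[0,0,0,0,0,-4,1],[0,0,0,0,0,-4,1],[0,0,0,0,0,-4,1],[0,0,0,3,0,-3,1],[0,0,0,3,0,-3,1],[0,0,0,3,0,-3,1],[0,0,0,0,0,0,1]])

```text
clock: 41.35
tool_pos: [0.5884, 0.0583, 0.2936]
tcp_rot: [-1.677, -1.824, -0.7]
contact_force: [0.3, -0.1, -0.8]
grip_width: 0.0936
gripper_force: 0.0
```

Run:
```python
from h import *
snap('wrist','w10.png'); [pin(q,'wrist') for q in('cup0_mid','plate_top','blade_mid','blade_tip')]
snap('side','s5.png'); pin('cup0_mid','side')
s,p,r=st();print(s['joint_positions']); go([.385,.08,.30],tool(0,0))
```

```text
wrist cup0_mid [(0.97, [0.576, 0.146, 0.079])]
wrist plate_top [(0.9, [0.578, 0.2, 0.04]), (0.71, [0.386, 0.199, 0.012])]
wrist blade_mid [(0.92, [0.385, 0.197, 0.011])]
wrist blade_tip [(0.77, [0.393, 0.318, 0.008]), (0.73, [0.388, 0.197, 0.012])]
side cup0_mid [(0.79, [0.58, 0.142, 0.072])]
[ 0.509  0.47  -0.371  1.601 -0.609  1.364  0.449]
t 41.7 p [0.586 0.058 0.287] turn [-37.3 -34.   89.2] shift cm before turn [  3.54 -19.91   1.87] after [-20.15  -2.18  -1.27]
```

View pics/w10.png

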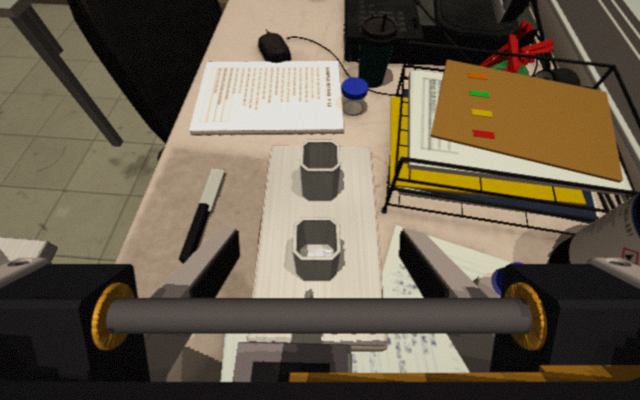

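Both cups stand mouth-up on the plate at (320,165) and (318,248). The lever lies at (203,213). Next: grip the lever.

Run:
```python
from h import *
go([.385,.197,.12],tool(86,0))
```

```text
t 41.7 p [0.586 0.058 0.287] turn [ -3.6 -45.1   8.1] shift cm before turn [ -1.01 -18.88  22.82] after [ 12.44 -21.06  16.73]
```

>>> send_rows(plan=[[-0.6,-7.5,1.35,0,0,0,1],[-0.6,-7.5,1.35,0,0,0,1],[-0.6,-7.5,1.35,0,0,0,1],[-0.6,-7.5,1.35,0,0,0,1],[-0.6,-7.5,1.35,0,0,0,1],[-0.6,-7.5,1.35,0,0,0,1],[0,0,0,2.49,-4.2,1,1],[0,0,0,2.49,-4.2,1,1],[0,0,0,2.49,-4.2,1,1],[0,0,0,2.49,-4.2,1,1],[0,0,0,2.49,-4.2,1,1],[0,0,0,0,0,0,1]])

```text
clock: 42.9
tool_pos: [0.3813, 0.1995, 0.237]
tcp_rot: [-2.29, -2.15, 0.001]
contact_force: [1.5, -0.7, 0.4]
grip_width: 0.0937
gripper_force: 0.0
```

Run:
```python
from h import *
im=snap('wrist','w11.png'); a=pin('blade_mid','wrist');b=pin('blade_tip','wrist')
print(st()[0]['joint_positions'])
go([.385,.197,.10],tool(86,0)); go([.385,.197,.005],tool(86,0))
```

```text
wrist blade_mid [(0.64, [0.385, 0.196, 0.007])]
wrist blade_tip [(0.7, [0.391, 0.313, 0.012])]
[-0.14   0.046 -0.412  2.012  0.021  1.086 -0.63 ]
t 43.05 p [0.386 0.197 0.238] turn [ 0.1 -0.   0. ] shift cm before turn [ 0.01 -0.14 13.8 ] after [ 0.03 -0.12 13.8 ]
t 43.05 p [0.386 0.197 0.238] turn [ 0.1 -0.   0. ] shift cm before turn [ 0.01 -0.15 23.3 ] after [ 0.03 -0.12 23.3 ]
```

View pics/w11.png

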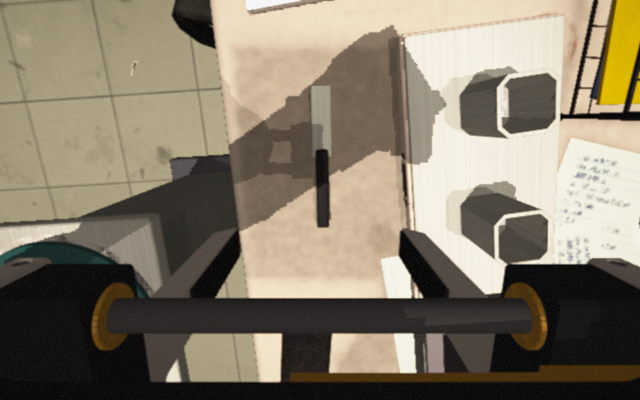

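>>> send_rows(plan=[[0,0,0,0,-0.1,4.8,1],[0,0,0,0,0,4.8,1],[0,0,0,0,0,4.8,1],[0,0,0,0,0,4.8,1],[0,0,0,0,0,3,1],[0,0,0,0,0,0.7,1],[0,0,0,0,0,0.2,1],[0,0,0,0,0,0,1]])

```text
clock: 43.85
tool_pos: [0.3863, 0.1973, 0.0081]
tcp_rot: [2.297, 2.142, 0.005]
contact_force: [-0.2, -0.4, 0.3]
grip_width: 0.0941
gripper_force: 0.0
```

Run:
```python
from h import *
print(st()[0]['contact_force'])
for i in range(4): robot.get_image('side'); go([.385,.196,.005],tool(86,0))
```

```text
[-0.206 -0.413  0.275]
t 43.9 p [0.386 0.197 0.008] turn [ 0.2 -0.1  0. ] shift cm before turn [-0.15 -0.13  0.34] after [-0.15 -0.13  0.34]
t 43.95 p [0.386 0.197 0.008] turn [ 0.2 -0.1  0. ] shift cm before turn [-0.15 -0.13  0.35] after [-0.15 -0.13  0.35]
t 44.0 p [0.386 0.197 0.008] turn [ 0.2 -0.1  0. ] shift cm before turn [-0.15 -0.12  0.34] after [-0.15 -0.12  0.34]
t 44.05 p [0.386 0.197 0.008] turn [ 0.2 -0.1  0. ] shift cm before turn [-0.15 -0.11  0.33] after [-0.14 -0.11  0.33]
```

Go 3 mm lower, grip hard, lift, and turn towards the notch.

>>> send_rows(plan=[[0,0,0,-0.1,-0.1,0.3,1],[0,0,0,0,0,0,0],[0,0,0,0,0,0,-1],[0,0,0,0,0,0,-1],[0,0,0,0,0,0,-1],[0,0,0,0,0,0,-1],[0,0,0,0,0,0,-1],[0,0,0,0,0,0,-1],[0,0,0,0,0,0,-1]], newtons=60)

```text
clock: 44.95
tool_pos: [0.3842, 0.1962, 0.0041]
tcp_rot: [2.297, 2.143, 0.003]
contact_force: [0.7, -0.3, 0.8]
grip_width: 0.0334
gripper_force: 0.0
```

Run:
```python
from h import *
s=st()[0]; print(s['contact_force'],s['grip_width'],s['gripper_force']); go([.36,-.035,.15],tool(3.6,0))
```

```text
[ 0.708 -0.255  0.795] 0.03344073938508851 0.0
t 44.95 p [0.384 0.196 0.004] turn [ 0.  -0.1 82.4] shift cm before turn [-23.22  -0.8  -14.61] after [ -3.87  22.92 -14.59]
```

>>> send_rows(plan=[[0,0,0,0,0,0,-1],[0,0,0,0,0,0,-1],[0,0,0,0,0,0,-1],[0,0,0,0,0,0,-1],[0,0,0,0,0,0,-1]])

```text
clock: 45.45
tool_pos: [0.3843, 0.1962, 0.0041]
tcp_rot: [2.297, 2.143, 0.003]
contact_force: [-0.4, 0.3, 0.5]
grip_width: 0.0156
gripper_force: 60.0
```

>>> send_rows(plan=[[0,0,0,0,0,-1,-1],[0,0,0,0,0,-2,-1],[0,0,0,0,0,-4,-1],[0,0,0,0,0,-4,-1],[0,0,0,0,0,-3,-1],[0,0,0,0,0,0,-1]])

```text
clock: 46.05
tool_pos: [0.3856, 0.197, 0.1481]
tcp_rot: [2.295, 2.141, 0.011]
contact_force: [0.3, -0.4, -1.3]
grip_width: 0.0155
gripper_force: 59.9
```

>>> send_rows(plan=[[0,0,8.24,0,0,0,-1],[0,0,8.24,0,0,0,-1],[0,0,8.24,0,0,0,-1],[0,0,8.24,0,0,0,-1],[0,0,8.24,0,0,0,-1],[0,0,8.24,0,0,0,-1],[0,0,8.24,0,0,0,-1],[0,0,8.24,0,0,0,-1],[0,0,8.24,0,0,0,-1],[0,0,8.24,0,0,0,-1]])

```text
clock: 47.05
tool_pos: [0.3835, 0.1959, 0.1438]
tcp_rot: [-3.14, -0.091, -0.001]
contact_force: [0.4, 0.3, -0.5]
grip_width: 0.0159
gripper_force: 59.9
```

>>> send_rows(plan=[[0,0,0,-0.7,4.5,0,-1],[0,0,0,-0.7,4.5,0,-1],[0,0,0,-0.7,4.5,0,-1],[0,0,0,-0.7,4.5,0,-1],[0,0,0,-0.7,4.5,0,-1],[0,0,0,0,0,0,-1],[0,0,0,0,0,0,-1]])

```text
clock: 47.75
tool_pos: [0.363, -0.031, 0.1438]
tcp_rot: [-3.139, -0.097, -0.002]
contact_force: [0.5, 0.1, -1.3]
grip_width: 0.0157
gripper_force: 59.9
```

Run:
```python
from h import *
s=st()[0]; print(s['joint_positions'],s['grip_width'],s['gripper_force']); go([.36,-.035,.056],tool(3.6,0))
im=snap('wrist','w12.png')
for q in ('blade_tip','blade_mid','notch','cover_hinge','cover_edge'): pin(q,'wrist')
```

```text
[ 0.043  0.026 -0.042  2.274  0.     0.84  -1.508] 0.015728208025729593 59.94886636734009
t 47.75 p [ 0.363 -0.031  0.144] turn [-0.1 -0.1 -0.1] shift cm before turn [-0.33  0.38  8.78] after [-0.32  0.38  8.78]
wrist blade_tip [(0.77, [0.48, -0.021, 0.151])]
wrist blade_mid [(0.86, [0.365, -0.031, 0.151])]
wrist notch []
wrist cover_hinge []
wrist cover_edge [(0.8, [0.504, -0.033, 0.073]), (0.25, [0.401, -0.026, 0.141])]
```

View pics/w12.png

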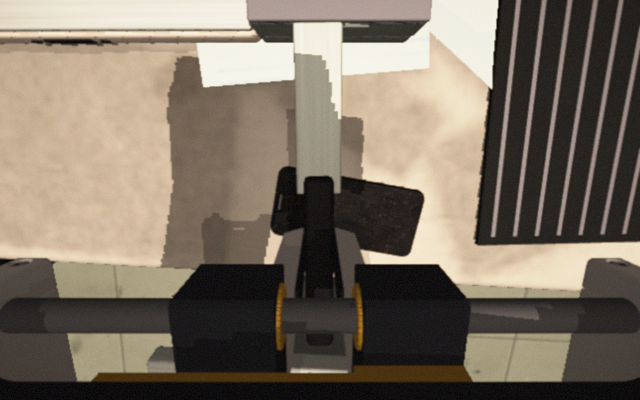

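Wrist view: the lever is gripped straight (blade 295–342, handle at 318). The box front edge at row 20 spans 248–430 and is parallel to it, about 1.4 cm to the right. Shifting, lowering to notch height, then checking.

>>> send_rows(plan=[[0,0,0,0,0.7,0,-1],[0,0,0,0,0.7,0,-1],[0,0,0,0,0,3,-1],[0,0,0,0,0,3,-1],[0,0,0,0,0,2.4,-1],[0,0,0,0,0,0.5,-1],[0,0,0,0,0,0,-1],[0,0,0,0,0,0,-1]])

```text
clock: 48.85
tool_pos: [0.365, -0.0448, 0.0558]
tcp_rot: [-3.139, -0.099, -0.004]
contact_force: [-0.9, -0.3, -2.0]
grip_width: 0.0156
gripper_force: 59.9
```

Run:
```python
from h import *
im=snap('side','s6.png'); [pin(q,'side') for q in('blade_tip','notch','cover_edge')]
im2=snap('wrist','w13.png');[pin(q,'wrist') for q in('blade_tip','blade_mid','cover_edge')]
go([.39,-.043,.055],tool(3.6,0))
cv2.imwrite('pics/c.png',np.vstack([cv2.resize(im[170:270,240:400],None,fx=3,fy=3),cv2.resize(im2[:200,200:520],(480,300))]))
```

```text
side blade_tip [(0.62, [0.484, -0.041, 0.064])]
side notch [(0.97, [0.502, -0.033, 0.061]), (0.49, [0.505, -0.032, 0.07])]
side cover_edge [(0.64, [0.507, -0.035, 0.07]), (0.5, [0.572, 0.272, 0.115])]
wrist blade_tip [(0.66, [0.482, -0.035, 0.063])]
wrist blade_mid [(0.84, [0.367, -0.047, 0.06])]
wrist cover_edge []
t 49.25 p [ 0.365 -0.045  0.055] turn [-0.  -0.1  0. ] shift cm before turn [2.55 0.   0.02] after [2.55 0.   0.02]
```

View pics/c.png

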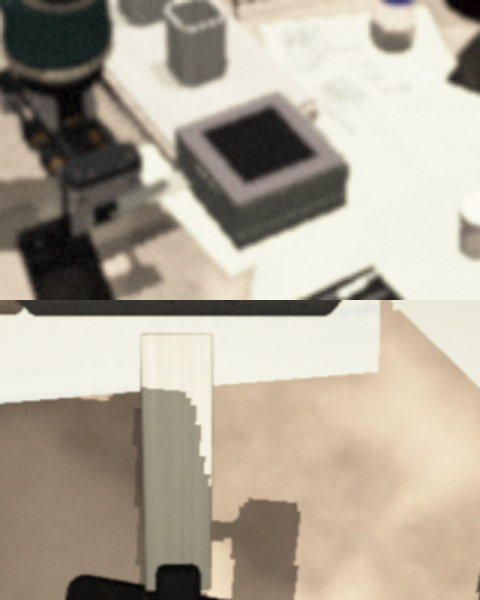

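The blade tip is about 2 cm short of the notch, centred and level with it. Inserting.

>>> send_rows(plan=[[0,0,0,1,0,0,-1],[0,0,0,0.8,0,0,-1],[0,0,0,0.4,0,0,-1],[0,0,0,0.4,0,0,-1],[0,0,0,0,0,0,-1]])

```text
clock: 49.75
tool_pos: [0.3908, -0.0428, 0.0549]
tcp_rot: [-3.139, -0.1, -0.002]
contact_force: [-0.1, -0.3, -1.1]
grip_width: 0.0157
gripper_force: 59.9
```

>>> send_rows(plan=[[0,0,0,0.5,0,0,-1],[0,0,0,0,0,0,-1]])

```text
clock: 49.95
tool_pos: [0.3958, -0.0426, 0.055]
tcp_rot: [-3.139, -0.1, -0.003]
contact_force: [-0.5, 0.4, -0.9]
grip_width: 0.0157
gripper_force: 59.9
```

>>> send_rows(plan=[[0,0,0,0.7,0,0,-1],[0,0,0,0.7,0,0,-1],[0,0,0,0.7,0,0,-1],[0,0,0,0.5,0,0,-1],[0,0,0,0,0,0,-1]])

```text
clock: 50.45
tool_pos: [0.422, -0.0409, 0.055]
tcp_rot: [-3.139, -0.1, -0.003]
contact_force: [0.7, -0.3, -0.4]
grip_width: 0.0153
gripper_force: 59.9
```

>>> send_rows(plan=[[0,0,0,0,0,-0.5,-1],[0,0,0,0,0,-0.5,-1],[0,0,0,0,0,-0.5,-1],[0,0,0,0,0,0,-1]])

```text
clock: 50.85
tool_pos: [0.4213, -0.041, 0.0707]
tcp_rot: [-3.139, -0.099, -0.004]
contact_force: [-0.3, 1.9, -2.4]
grip_width: 0.0153
gripper_force: 59.9
```

>>> send_rows(plan=[[0,0,0,0.2,0,-0.8,-1],[0,0,0,0.2,0,-0.8,-1],[0,0,0,0.3,0,-0.8,-1],[0,0,0,0,0,0,-1],[0,0,0,0,0,0,-1]])

```text
clock: 51.35
tool_pos: [0.4288, -0.0406, 0.0944]
tcp_rot: [-3.139, -0.1, -0.005]
contact_force: [-0.2, -0.6, -1.2]
grip_width: 0.0157
gripper_force: 59.9
```

Run:
```python
from h import *
im=snap('side','s7.png'); [pin(q,'side') for q in('blade_tip','cover_edge')]
go()
print(st()[0]['contact_force'])
cv2.imwrite('pics/c2.png',cv2.resize(im[160:270,230:400],None,fx=3,fy=3))
```

```text
side blade_tip [(0.63, [0.543, -0.037, 0.104])]
side cover_edge [(0.62, [0.517, -0.035, 0.121]), (0.16, [0.576, 0.144, 0.115])]
t 51.5 p [ 0.428 -0.041  0.094] turn [0. 0. 0.] shift cm before turn [0. 0. 0.] after [0. 0. 0.]
[-0.477 -0.204  0.038]
```

View pics/c2.png

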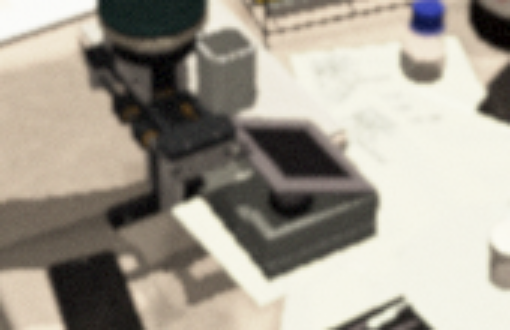

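The side view shows the cover levered up about 0.4 rad on the blade, with the button visible in the well. Continuing the opening arc.

>>> send_rows(plan=[[0,0,0,0.7,0,-0.7,-1],[0,0,0,0.7,0,-0.7,-1],[0,0,0,0.7,0,-0.7,-1],[0,0,0,0.8,0,-0.6,-1],[0,0,0,0.9,0,-0.6,-1],[0,0,0,0.9,0,-0.6,-1],[0,0,0,1,0,-0.5,-1],[0,0,0,1,0,-0.3,-1],[0,0,0,1.1,0,-0.1,-1],[0,0,0,1.1,0,0,-1],[0,0,0,1.1,0,0,-1],[0,0,0,0,0,0,-1]])

```text
clock: 52.7
tool_pos: [0.5293, -0.034, 0.1419]
tcp_rot: [-3.139, -0.1, -0.003]
contact_force: [-0.5, 1.6, -1.4]
grip_width: 0.0156
gripper_force: 59.9
```

Run:
```python
from h import *
im=snap('side','s8.png'); [pin(q,'side') for q in('blade_tip','cover_edge','start_top')]
im2=snap('wrist','w14.png');[pin(q,'wrist') for q in('cover_edge','start_top')]
go(); print(st()[0]['contact_force'],st()[0]['joint_positions'])
```

```text
side blade_tip [(0.54, [0.647, -0.027, 0.149])]
side cover_edge [(0.66, [0.578, 0.198, -0.003]), (0.65, [0.663, -0.023, 0.187])]
side start_top [(0.57, [0.567, -0.038, 0.05]), (0.16, [0.726, -0.2, -0.0])]
wrist cover_edge []
wrist start_top []
t 53.05 p [ 0.528 -0.034  0.142] turn [0. 0. 0.] shift cm before turn [0. 0. 0.] after [0. 0. 0.]
[ 0.217 -0.078 -1.341] [ 0.026  0.32  -0.022  1.915  0.008  0.905 -1.508]
```

>>> send_rows(plan=[[0,0,0,-4,0,0,-1],[0,0,0,-4.5,0,0,-1],[0,0,0,-4.5,0,0,-1],[0,0,0,-3,0,0,-1],[0,0,0,0,0,0,-1]])

```text
clock: 53.55
tool_pos: [0.365, -0.0447, 0.142]
tcp_rot: [-3.139, -0.098, -0.002]
contact_force: [1.1, -0.2, -0.8]
grip_width: 0.0154
gripper_force: 59.9
```

>>> send_rows(plan=[[0,0,0,0.8,-4.7,0,-1],[0,0,0,0.8,-4.7,0,-1],[0,0,0,0.8,-4.7,0,-1],[0,0,0,0.8,-4.7,0,-1],[0,0,0,0.8,-4.7,0,-1]])

```text
clock: 54.05
tool_pos: [0.3935, 0.195, 0.1425]
tcp_rot: [-3.139, -0.099, -0.004]
contact_force: [1.7, -0.9, -0.4]
grip_width: 0.0155
gripper_force: 59.9
```

>>> send_rows(plan=[[0,0,-8.24,0,0,0,-1],[0,0,-8.24,0,0,0,-1],[0,0,-8.24,0,0,0,-1],[0,0,-8.24,0,0,0,-1],[0,0,-8.24,0,0,0,-1],[0,0,-8.24,0,0,0,-1],[0,0,-8.24,0,0,0,-1],[0,0,-8.24,0,0,0,-1],[0,0,-8.24,0,0,0,-1],[0,0,-8.24,0,0,0,-1],[0,0,0,0,0,0,-1]])

```text
clock: 55.15
tool_pos: [0.3936, 0.1929, 0.1423]
tcp_rot: [2.294, 2.146, 0.003]
contact_force: [0.6, -0.5, -0.1]
grip_width: 0.0154
gripper_force: 59.9
```

Run:
```python
from h import *
go([.385,.19,.006],tool(86,0))
snap('side','s9.png'); [pin(q,'side') for q in('cover_edge','start_top','cup0_mid')]
```

```text
t 55.15 p [0.394 0.193 0.142] turn [ 0.1 -0.1  0.2] shift cm before turn [-0.36 -0.86 13.62] after [-0.35 -0.84 13.63]
side cover_edge [(0.6, [0.662, -0.027, 0.186]), (0.18, [0.575, 0.276, 0.073])]
side start_top [(0.64, [0.57, -0.039, 0.049])]
side cup0_mid [(0.73, [0.581, 0.143, 0.072]), (0.73, [0.401, 0.308, 0.151])]
```

>>> send_rows(plan=[[0,0,0,-0.3,-0.8,4,-1],[0,0,0,0,0,4,-1],[0,0,0,0,0,3.5,-1],[0,0,0,0,0,1.5,-1],[0,0,0,0,0,0.5,-1],[0,0,0,0,0,0.2,-1],[0,0,0,0,0,0,-1]])

```text
clock: 56.05
tool_pos: [0.3858, 0.1906, 0.0058]
tcp_rot: [2.297, 2.142, 0.004]
contact_force: [0.9, 0.3, -0.5]
grip_width: 0.0152
gripper_force: 59.9
```

>>> send_rows(plan=[[0,0,0,0,0,0.1,-1],[0,0,0,0,0,0,-1],[0,0,0,0,0,0,0],[0,0,0,0,0,0,0],[0,0,0,0,0,0,0],[0,0,0,0,0,-3,0],[0,0,0,0,0,-5,0],[0,0,0,0,0,-5,-1],[0,0,0,0,0,-5,-1],[0,0,0,0,0,0,-1]])

```text
clock: 57.05
tool_pos: [0.3874, 0.1915, 0.1898]
tcp_rot: [2.294, 2.14, 0.015]
contact_force: [0.5, 1.6, -1.1]
grip_width: 0.0263
gripper_force: 0.0
```

Run:
```python
from h import *
snap('wrist','w15.png'); [pin(q,'wrist') for q in('blade_tip','blade_mid')]
go([.568,-.036,.18],tool(4,0))
```

```text
wrist blade_tip [(0.86, [0.396, 0.309, 0.012])]
wrist blade_mid [(0.21, [0.58, 0.147, 0.118])]
t 57.2 p [0.385 0.19  0.184] turn [ 0.1 -0.1 82. ] shift cm before turn [-21.27  19.84   0.41] after [16.69 23.82  0.39]
```

>>> send_rows(plan=[[0,0,8.2,0,0,-0.9,-1],[0,0,8.2,0,0,-0.9,-1],[0,0,8.2,0,0,-0.9,-1],[0,0,8.2,0,0,-0.9,-1],[0,0,8.2,0,0,-0.9,-1],[0,0,8.2,0,0,-0.9,-1],[0,0,8.2,0,0,-0.9,-1],[0,0,8.2,0,0,-0.9,-1],[0,0,8.2,0,0,0,-1],[0,0,8.2,0,0,0,-1]])

```text
clock: 58.2
tool_pos: [0.3845, 0.19, 0.2547]
tcp_rot: [-3.14, -0.102, 0.001]
contact_force: [-0.4, -0.4, -0.3]
grip_width: 0.0006
gripper_force: 0.0
```

>>> send_rows(plan=[[0,0,0,1.3,4.7,0,-1],[0,0,0,1.3,4.7,0,-1],[0,0,0,1.3,4.7,0,-1],[0,0,0,1.3,4.7,0,-1],[0,0,0,1.3,4.7,0,-1],[0,0,0,0,0,0,-1],[0,0,0,0,0,0,-1]])

```text
clock: 58.9
tool_pos: [0.4657, -0.0402, 0.2543]
tcp_rot: [-3.139, -0.108, 0.003]
contact_force: [-1.0, 0.3, 0.3]
grip_width: 0.0004
gripper_force: 0.0
```

Run:
```python
from h import *
im=snap('wrist','w16.png'); [pin(q,'wrist') for q in('start_top','cover_edge','cover_hinge')]
go([.568,-.037,.10],tool(4,0))
```

```text
wrist start_top [(0.8, [0.569, -0.031, 0.054])]
wrist cover_edge []
wrist cover_hinge [(0.86, [0.626, -0.03, 0.064])]
t 59.1 p [ 0.466 -0.039  0.256] turn [-0.1 -0.   0.1] shift cm before turn [10.18  0.59 15.57] after [10.19  0.55 15.56]
```

View pics/w16.png

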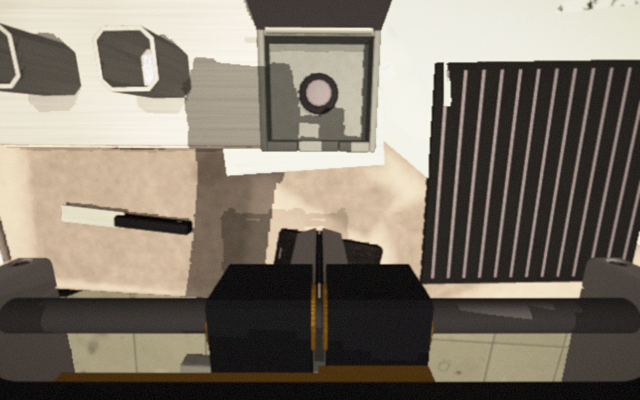

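Wrist view: the cover stands open and the button is at (318,92), in line with the fingers. The lever is on the bench at (125,220) and the cups are fine. Moving over the button.

Run:
```python
from h import *
print(pix2w(cam('wrist'),(318,92),.051))
```

```text
[ 0.568 -0.031  0.051]
```

>>> send_rows(plan=[[0,0,0,3.4,0.1,0,-1],[0,0,0,3.4,0.1,0,-1],[0,0,0,3.4,0,0,-1],[0,0,0,0,0,4,-1],[0,0,0,0,0,4,-1],[0,0,0,0,0,4,-1],[0,0,0,0,0,3.5,-1],[0,0,0,0,0,0,-1],[0,0,0,0,0,0,-1]])

```text
clock: 60.0
tool_pos: [0.5686, -0.0337, 0.102]
tcp_rot: [-3.139, -0.112, -0.002]
contact_force: [0.4, -0.7, 0.7]
grip_width: 0.0004
gripper_force: 0.0
```

>>> send_rows(plan=[[0,0,0,0,0,2,-1],[0,0,0,0,0,1.5,-1],[0,0,0,0,0,1,-1],[0,0,0,0,0,0.4,-1],[0,0,0,0,0,0.3,-1],[0,0,0,0,0,0,-1]])

```text
clock: 60.6
tool_pos: [0.5686, -0.0343, 0.0495]
tcp_rot: [-3.139, -0.111, -0.003]
contact_force: [-2.1, 0.3, 2.7]
grip_width: 0.0007
gripper_force: 1.2
```

>>> send_rows(plan=[[0,0,0,0,0,0.3,-1],[0,0,0,0,0,0.2,-1],[0,0,0,0,0,0,-1]])

```text
clock: 60.9
tool_pos: [0.5691, -0.0343, 0.0458]
tcp_rot: [-3.139, -0.11, -0.004]
contact_force: [-9.3, 0.4, 26.4]
grip_width: 0.0008
gripper_force: 13.6
```

The button is fully down (26 N at its stop). Now going behind the cover to shut it.

>>> send_rows(plan=[[0,0,0,0,0,0,-1],[0,0,0,0,0,-2.5,-1],[0,0,0,0,0,-5,-1],[0,0,0,0,0,-5,-1],[0,0,0,0,0,-5,-1],[0,0,0,0,0,-5,-1],[0,0,0,4.8,0,0,-1],[0,0,0,4.8,0,0,-1],[0,0,0,4.8,0,0,-1],[0,0,0,0,0,0,-1],[0,0,0,0,0,0,-1]])

```text
clock: 62.0
tool_pos: [0.712, -0.0242, 0.2681]
tcp_rot: [-3.139, -0.111, -0.0]
contact_force: [-0.2, 0.2, -0.3]
grip_width: 0.0006
gripper_force: 0.0
```

Run:
```python
from h import *
print(st()[0]['contact_force'],st()[0]['joint_positions'])
go([.713,-.03,.15],tool(4,0)); snap('side','s10.png'); pin('cover_edge','side'); pin('sample_pot_0','side')
```

```text
[-0.158  0.164 -0.303] [ 0.083  0.542 -0.145  1.283  0.076  1.321 -1.561]
t 62.0 p [ 0.712 -0.024  0.268] turn [-0.1 -0.   0. ] shift cm before turn [ 0.06  0.59 11.81] after [ 0.06  0.58 11.81]
side cover_edge [(0.77, [0.658, -0.026, 0.188])]
side sample_pot_0 [(0.53, [0.724, -0.202, -0.002]), (0.46, [0.624, 0.496, 0.001])]
```

>>> send_rows(plan=[[0,0,0,0,0.5,4,-1],[0,0,0,0,0,4,-1],[0,0,0,0,0,3.8,-1],[0,0,0,-3,0,0,-1],[0,0,0,-2,0,0,-1],[0,0,0,-2,0,0,-1],[0,0,0,-2,0,0,-1],[0,0,0,-2,0,0,-1],[0,0,0,0,0,0,-1]])

```text
clock: 63.05
tool_pos: [0.6007, -0.0376, 0.1527]
tcp_rot: [-3.14, -0.11, -0.004]
contact_force: [0.2, 0.4, 0.4]
grip_width: 0.0002
gripper_force: 0.0
```

Run:
```python
from h import *
print(st()[0]['contact_force'])
go(); snap('side','s11.png'); pin('cover_edge','side')
```

```text
[0.181 0.389 0.397]
t 63.05 p [ 0.601 -0.038  0.153] turn [0. 0. 0.] shift cm before turn [0. 0. 0.] after [0. 0. 0.]
side cover_edge [(0.48, [0.574, -0.031, 0.178])]
```

>>> send_rows(plan=[[0,0,0,-2,0,0.6,-1],[0,0,0,-1.8,0,1,-1],[0,0,0,-1.2,0,1.2,-1],[0,0,0,-1,0,1.2,-1],[0,0,0,-0.8,0,1.2,-1],[0,0,0,-0.4,0,1.2,-1],[0,0,0,0,0,0.8,-1],[0,0,0,0,0,0,-1]])

```text
clock: 63.95
tool_pos: [0.5308, -0.0419, 0.0782]
tcp_rot: [-3.139, -0.111, -0.0]
contact_force: [0.7, -0.3, -1.0]
grip_width: 0.0004
gripper_force: 0.0
```

Run:
```python
from h import *
print(st()[0]['contact_force'])
go(); snap('side','s12.png'); pin('cover_edge','side')
```

```text
[ 0.682 -0.3   -1.017]
t 63.95 p [ 0.531 -0.042  0.078] turn [0. 0. 0.] shift cm before turn [0. 0. 0.] after [0. 0. 0.]
side cover_edge [(0.79, [0.507, -0.035, 0.076]), (0.67, [0.728, -0.201, -0.003])]
```

Nearly shut. Pressing down gently to contact.

>>> send_rows(plan=[[0,0,0,0,0,0.3,-1],[0,0,0,0,0,0.3,-1],[0,0,0,0,0,0,-1]])

```text
clock: 64.35
tool_pos: [0.5309, -0.042, 0.0729]
tcp_rot: [-3.139, -0.11, -0.002]
contact_force: [0.4, -0.1, -0.4]
grip_width: 0.0006
gripper_force: 0.0
```

>>> send_rows(plan=[[0,0,0,0,0,0.15,-1],[0,0,0,0,0,0,-1]])

```text
clock: 64.55
tool_pos: [0.531, -0.042, 0.0721]
tcp_rot: [-3.139, -0.111, -0.003]
contact_force: [-2.8, 1.4, 9.3]
grip_width: 0.0003
gripper_force: 4.6
```

>>> send_rows(plan=[[0,0,0,0,0,-4,-1],[0,0,0,-1,0,-5,-1],[0,0,0,-2,0,-4.5,-1],[0,0,0,-2,0,-4.5,-1],[0,0,0,-4,-2,-2,-1],[0,0,0,-4,-2,0,-1],[0,0,0,0,0,0,-1],[0,0,0,0,0,0,-1]])

```text
clock: 65.35
tool_pos: [0.3982, -0.0113, 0.2711]
tcp_rot: [-3.139, -0.111, -0.005]
contact_force: [0.3, 0.8, 1.4]
grip_width: 0.0002
gripper_force: 0.0
```

Run:
```python
from h import *
snap('wrist','w17.png'); [pin(q,'wrist') for q in('blade_mid','blade_tip','cover_edge','notch','cup0_mid')]
snap('side','s13.png'); [pin(q,'side') for q in('cup0_mid','cover_edge','blade_mid','blade_tip','sample_pot_0')]
```

```text
wrist blade_mid [(0.21, [0.577, 0.144, 0.078])]
wrist blade_tip [(0.59, [0.395, 0.306, 0.01]), (0.35, [0.578, 0.144, 0.081])]
wrist cover_edge [(0.6, [0.503, -0.033, 0.07])]
wrist notch [(0.88, [0.504, -0.034, 0.063]), (0.4, [0.504, -0.036, 0.071])]
wrist cup0_mid [(0.67, [0.576, 0.145, 0.08])]
side cup0_mid [(0.66, [0.581, 0.144, 0.074])]
side cover_edge [(0.81, [0.501, -0.034, 0.07])]
side blade_mid [(0.47, [0.385, 0.192, 0.013]), (0.34, [0.577, 0.2, 0.033])]
side blade_tip [(0.58, [0.393, 0.304, 0.012]), (0.34, [0.578, 0.145, 0.114])]
side sample_pot_0 [(0.73, [0.725, -0.198, -0.0])]
```

View pics/w17.png

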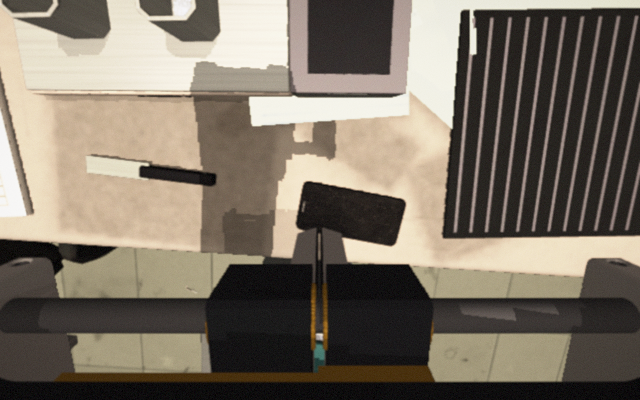

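The cover is shut at (350,45), the lever lies on the bench at (150,170), both cups stand on the plate at (25,5) and (165,8), and the mat is empty. Handing in.

```bash
python3 -c "
from rig import robot
print(robot.close_job())"
```

```text
the job is handed in; nothing more can be done
None
```

I finished the job and handed it in; it gave no verdict back. There were two cups, and both stand mouth-up on the drying plate. The cover was levered up, the start button pressed to its stop and the cover shut again. The lever lies on the bench, and the pots were left alone.

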